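Clear the offcuts, fetch the hanging ring, put the offcuts back

TASK

Take the two walnut moulding offcuts that stand in the plywood rack and stand both upright on the grey felt mat; then fetch the brass hanging ring from behind them and seat it flat over the post of the aluminium jig. Once the ring is on the jig, put each offcut back in the rack, standing upright in the very place it came from (front one in front, back one at the back). Leave the tape measure and the point driver where they lie.

Things in the scene. Friction and masses are not known exactly. Their poses are not given: they have to be found in the camera images.
- wide_offcut: walnut moulding offcut standing on end: 50 mm wide (its y), 24 mm deep (its x, stepped profile on the -x side: the 18 mm deep part at x -6 to +12 mm has the full width and flat side faces), 62 mm tall, about 50 g; origin at the centre of its underside, z up. Starts in the rack, in front of or behind the narrow one (drawn afresh), roughly square to the rack, 50 mm width across the rack. Which way its profiled side faces afterwards does not matter.
- narrow_offcut: walnut moulding offcut standing on end, like the wide one but 30 mm wide (its y), 24 mm deep (its x), 70 mm tall, about 34 g; origin at the centre of its underside, z up. Which way its profiled side faces afterwards does not matter.
- ring: squat brass hanging ring lying flat: 44 mm outside diameter, 26 mm hole, 14 mm tall, about 110 g; origin at the centre of its underside. Starts at the back (+x) end of the rack, about 6 mm behind the rear offcut; the rack walls are about 13 mm from it on both sides, so it can be gripped only along the rack's x, once the offcuts are gone.
- rack: fixed plywood offcut rack, 150 mm long (its x) and 90 mm wide (its y); origin at the centre of its underside. Floor 6 mm thick; walls 28 mm high over the bench along both long sides (10 mm thick, inner width 70 mm) and at the front (-x) end (6 mm thick); open at the back (+x). The offcuts stand at about x = -50 and -6 mm, the ring lies at about x = +34 mm, all near y = 0. It can stand left, centre or right on the bench, turned up to 0.35 rad.
- mat: fixed grey felt mat, 150 mm (its x) by 220 mm (its y), 3 mm thick: the side area; origin at the centre of its underside
- jig: fixed aluminium jig plate, 90 x 90 mm, 10 mm thick, with a steel post in its centre, 14 mm diameter, rising 16 mm above the plate with a tapered top; origin at the centre of its underside
- jig_seat (a point): the point at the foot of the jig's post, on the plate's top face, 10 mm above the bench: where the ring's origin belongs
- tape: blue plastic tape measure case, 66 x 62 mm, 34 mm tall, loose bystander at the far side of the bench; origin at the centre of its underside
- driver: push-point driver lying on the bench, about 190 mm long (its y; wooden handle to -y, chrome shaft to +y), 26 mm wide, 24 mm high, loose bystander at the far side; origin at the middle of its underside
- clamp: fixed steel corner clamp with two walnut pieces in it and a knurled spin handle, about 110 x 110 mm, 36 mm high, bystander at the far side; origin at the centre of its underside
Mind the look-alikes: they are no part of the job. What is shaped like the wide_offcut but orange or pink is not meant.

How it is judged (in metres and radians):
On the way, in this order (a step that is already met when the one before it is completed fails the run):
1. both offcuts stand upright on the felt mat, released, and the ring is still in the rack (x of wide_offcut in the frame of mat between -0.07 and 0.07 m and y of wide_offcut in the frame of mat between -0.105 and 0.105 m and z of each of wide_offcut, narrow_offcut in the frame of mat below 0.009 m and angle between each of wide_offcut, narrow_offcut's own z axis and vertical below 0.15 rad and contact force between each of wide_offcut, narrow_offcut and the fingers below 0.3 N and x of narrow_offcut in the frame of mat between -0.07 and 0.07 m and y of narrow_offcut in the frame of mat between -0.105 and 0.105 m and distance of ring from where it was at the start of the episode below 0.03 m), for 0.2 s.
2. the ring is seated flat over the jig's post and released, while both offcuts stand on the mat (horizontal distance between ring and jig_seat below 0.008 m and z of ring in the frame of jig_seat below 0.004 m and angle between ring's own z axis and vertical below 0.1 rad and contact force between each of ring, wide_offcut, narrow_offcut and the fingers below 0.3 N and x of wide_offcut in the frame of mat between -0.07 and 0.07 m and y of wide_offcut in the frame of mat between -0.105 and 0.105 m and z of each of wide_offcut, narrow_offcut in the frame of mat below 0.009 m and angle between each of wide_offcut, narrow_offcut's own z axis and vertical below 0.15 rad and x of narrow_offcut in the frame of mat between -0.07 and 0.07 m and y of narrow_offcut in the frame of mat between -0.105 and 0.105 m), for 0.2 s.
3. both offcuts stand again where they came from in the rack, released (distance of each of wide_offcut, narrow_offcut from where it was at the start of the episode below 0.012 m and angle between each of wide_offcut, narrow_offcut's own z axis and vertical below 0.12 rad and contact force between each of wide_offcut, narrow_offcut and the fingers below 0.3 N), for 0.2 s.
At the end, for the whole second after the job is handed in: The ring lies flat over the jig's post (within 8 mm of its centre, underside within 4 mm of the plate), each offcut stands upright in the rack within 12 mm of where it stood at the start, facing either way, and all three are released and at rest (all of step 3 and horizontal distance between ring and jig_seat below 0.008 m and z of ring in the frame of jig_seat below 0.004 m and angle between ring's own z axis and vertical below 0.1 rad and contact force between ring and the fingers below 0.3 N and linear speed of each of wide_offcut, narrow_offcut, ring below 0.02 m/s); the robot touches nothing.
It fails at once if the tape measure is disturbed (moved over 20 mm) (distance of tape from where it was at the start of the episode above 0.02 m).
It fails at once if the point driver is disturbed (moved over 20 mm) (distance of driver from where it was at the start of the episode above 0.02 m).
It also fails if it takes over 147 s, if anything falls off the work surface, if the arm or the gripper's body presses on something with over 40 N, if the wrist force passes 120 N, or if a joint passes its speed limit or range.

ROBOT

A 6-joint arm with a two-finger parallel gripper is mounted at the origin on the work surface. World frame = base frame: x ahead of the robot, y to its left, z up, the work surface at z = 0. Lengths are in m, angles in degrees, forces in N, time in s.
With the tool pointing down it reaches from about 0.25 to 0.725 m from the base axis. Payload 4 kg.
Tool frame: the origin (TCP) lies between the finger pads; the fingertips stand 14 mm ahead of it and the grasp point (between the pads) lies 5 mm behind it; z points along the fingers, x is the direction in which the jaws open and shut, and the axes are right-handed (so a half turn about z gives the same grasp; the last joint's range is limited). The gripper opens to 85 mm and grips with 20 to 120 N. Pads are 22 mm wide; open, the fingers measure 114 mm over their backs; the gripper's body (76 mm by 85 mm) begins 54 mm behind the grasp point. The pads swing forward as they close: fully open they stand 13 mm farther back than shut.
Start: joints at [0, 13.785, 0.286, 76.501, 0, 90], TCP at [0.5, -0, 0.215] pointing down, gripper open.
Joint ranges: [-155.79, 155.79], [-60.16, 107.12], [-62.33, 73.08], [-114, 123.19], [-81.49, 82.49], [-180, 180]. Speed limits (degrees/s): [159.86, 159.86, 180, 180, 180, 180].

INTERFACE

Orientations are given as [roll, pitch, yaw] about the fixed x, y, z axes, in that order (R = Rz(yaw) Ry(pitch) Rx(roll)).
In Python, from station import * gives the robot as it stands.
- The arm moves only by the tool move_arm, never from a script. Its arguments are lists of equal length, an entry for each row: "dr": the turn, a rotation vector about the world's x, y, z in degrees, a list of three; "linear": the shift along the world's x, y, z in mm, a list of three; "hand": the closure, from 0 (fully open) to 1 (shut). A call has 1 to 8 rows; each row shifts and turns the commanded pose from where the row before left it; what a row does not reach is not made up. A row lasts 1/8 s, in which the tool goes at most 62.5 mm and 10.7 degrees, less where a joint would pass 70% of its speed; a pose out of reach is approached as far as the arm can. A call is refused whole if a number of a shift passes 62.5 or a number of a turn 10.7, either way. A call with a gripper value outside its range is refused whole. The fingers move at their own pace and stop on an object; "newtons" is the grip in N (left out, the last holds). Time passes only in rows, so rows that do not move let the fingers close. It gives the time, the measured TCP pose, the force and the opening at its end, in the units of the state.
- observe(): the state, without advancing time (a new reading comes with each control period).
- camera(name): name is "scene" or "side" or "wrist"; returns the picture (400x640x3 uint8, red, green, blue); there is no depth.
- camera_info(name): a dict with "intrinsics" (3x3 intrinsics, pixels), "camera_from_world" (4x4, takes a point from world to camera coordinates). Camera axes: x right, y up, looking along -z (the intrinsics and any distortion apply to the point x, -y, -z); pixel columns grow to the right and rows downward; lengths in m; the calibration is good to about 2 mm. A picture is of the moment at which its call begins: read the wrist's pose just before it. camera_info takes no time and is no camera call; for the wrist camera it gives the pose at the moment of the call.
- finish_job(): hands the job in, once; it reports no verdict.
The state is a dict: "t": time; "joints": joint angles; "qd": joint speeds; "joint_efforts": joint torques, N m; "tool_pos": TCP position; "ee_rot": TCP orientation; "force": force on the tool from outside, world axes, zero at the start; "torque": the same for the moment, N m; "opening": finger opening in m.
Only numpy, scipy, OpenCV 4.12 (cv2) and the standard library are available. Lean on these libraries where they do the work, as an engineer would, in place of code of your own. Each camera call takes 0.05 s, during which the arm holds its last target.

## Working session

There is one attempt and no reset: what is moved stays moved. The work goes in short steps, Python scripts to look and compute and a tool call to move; the robot and the scene stay as the last step left them, time stands still between calls to the robot, and variables do not carry over. Pictures are saved under pics/ and viewed, and the job is handed in when it is done.

Besides the shell and the picture viewer there is one more tool, called as a command line: name --argument value ..., lists and objects as JSON in quotes. move_arm: Moves the arm, as the interface text tells. Its arguments: {"type":"object","properties":{"dr":{"type":"array"},"linear":{"type":"array"},"hand":{"type":"array"},"newtons":{"type":"number"}},"required":["dr","linear","hand"]}

```bash
ls; mkdir -p pics; python3 - <<'E'
from station import *
import cv2
print(observe())
for n in ["scene","side","wrist"]:
    ci=camera_info(n); print(n,ci)
    cv2.imwrite(f"pics/a_{n}.png",camera(n)[:,:,::-1])
E
```

```text
pics
{'t': 0.0, 'joints': array([ 7.95708667e-04,  1.38334499e+01,  2.13804558e-01,  7.65004340e+01,
       -9.04091999e-04,  9.00007732e+01]), 'qd': array([-0.0104161 ,  0.08052047, -0.07472247, -0.12792176,  0.04508746,
        0.07052648]), 'joint_efforts': array([ 5.50268451e-04, -3.72315860e+01,  2.52406776e+01,  1.67737965e-02,
        2.29149265e-05,  1.14679995e-05]), 'tool_pos': array([4.99342814e-01, 1.88691690e-06, 2.14002674e-01]), 'ee_rot': array([1.79999094e+02, 1.20079371e-01, 2.25109748e-05]), 'force': array([-0.47930043, -0.36339221, -0.30104571]), 'torque': array([ 0.01412581, -0.05094861,  0.03834068]), 'opening': 0.08548808215493305}
scene {'intrinsics': array([[499.34183931,   0.        , 327.50280683],
       [  0.        , 499.34183931, 195.73335521],
       [  0.        ,   0.        ,   1.        ]]), 'camera_from_world': array([[ 0.69638232,  0.71757337,  0.01183724, -0.41537281],
       [-0.50401793,  0.47725863,  0.71985424,  0.29883754],
       [ 0.51089881, -0.50725995,  0.69402432, -1.33891069],
       [ 0.        ,  0.        ,  0.        ,  1.        
[... 285 characters left out ...]
.74074999,  0.66790177, -0.07987063],
       [-0.08812123, -0.6622951 ,  0.7440429 , -0.88285205],
       [ 0.        ,  0.        ,  0.        ,  1.        ]])}
wrist {'intrinsics': array([[303.50641783,   0.        , 314.25589798],
       [  0.        , 303.50641783, 195.47510403],
       [  0.        ,   0.        ,   1.        ]]), 'camera_from_world': array([[ 9.99995506e-01, -5.72903512e-04, -2.94278175e-03,
        -4.99091821e-01],
       [-2.92828092e-04,  9.58213824e-01, -2.86052759e-01,
         3.74953046e-02],
       [ 2.98369479e-03,  2.86052336e-01,  9.58209350e-01,
        -3.78614906e-01],
       [ 0.00000000e+00,  0.00000000e+00,  0.00000000e+00,
         1.00000000e+00]])}
```

View pics/a_scene.png

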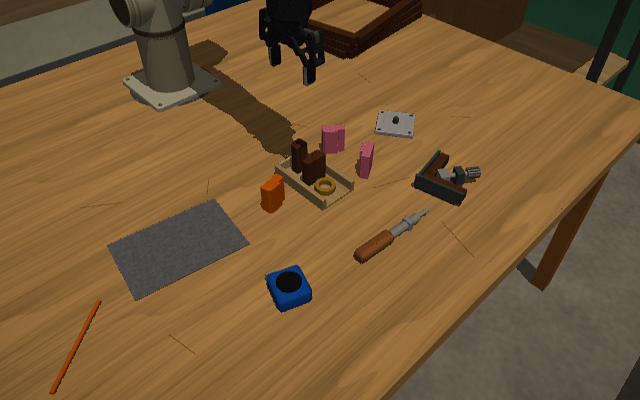

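View pics/a_side.png

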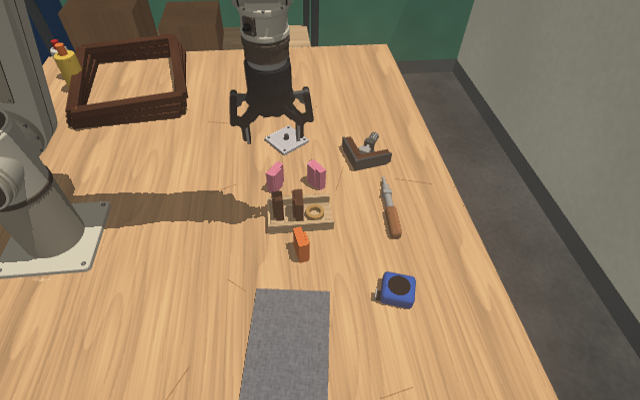

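View pics/a_wrist.png

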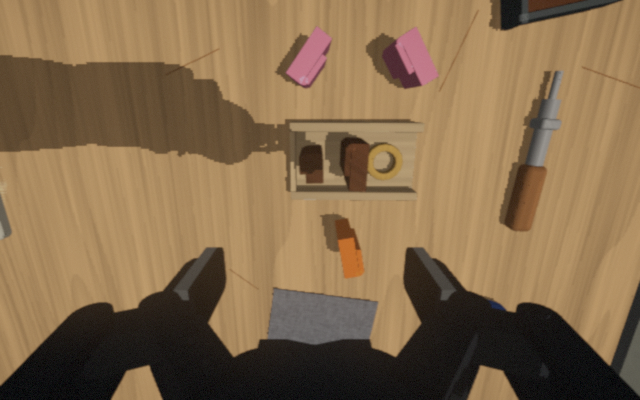

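The two standing dark brown blocks in the rack (scene about (299,155) and (313,167)) are the targets. The look-alikes are orange (271,194), pink (333,139) and pink (366,160), plus the pieces in the clamp. I'll get rough positions first, then move the wrist over the rack.

```bash
cat > h.py <<'E'
import numpy as np, cv2
from scipy.optimize import least_squares
def cinfo(ci): return np.array(ci["intrinsics"]),np.array(ci["camera_from_world"])
def proj(ci,P):
    K,T=cinfo(ci); P=np.atleast_2d(P); c=P@T[:3,:3].T+T[:3,3]
    q=np.c_[c[:,0],-c[:,1],-c[:,2]]; u=q@K.T; return u[:,:2]/u[:,2:]
def ray(ci,uv):
    K,T=cinfo(ci); d=np.linalg.solve(K,[uv[0],uv[1],1]); d=np.array([d[0],-d[1],-d[2]])
    R=T[:3,:3]; return -R.T@T[:3,3], R.T@d
def onz(ci,uv,z):
    o,d=ray(ci,uv); return o+d*(z-o[2])/d[2]
def tri(obs):
    A=np.zeros((3,3));b=np.zeros(3)
    for ci,uv in obs:
        o,d=ray(ci,uv);d=d/np.linalg.norm(d);M=np.eye(3)-np.outer(d,d);A+=M;b+=M@o
    p=np.linalg.solve(A,b)
    return p,[np.linalg.norm(proj(ci,p)[0]-uv) for ci,uv in obs]
def crop(img,x0,y0,x1,y1,s,fn):
    c=cv2.resize(img[y0:y1,x0:x1],None,fx=s,fy=s,interpolation=cv2.INTER_CUBIC)[:,:,::-1].copy()
    for x in range((x0+9)//10*10,x1,10):
        cv2.line(c,((x-x0)*s,0),((x-x0)*s,8 if x%50 else 18),(0,255,0),1)
        if x%50==0: cv2.putText(c,str(x),((x-x0)*s+2,28),0,.4,(0,255,0),1)
    for y in range((y0+9)//10*10,y1,10):
        cv2.line(c,(0,(y-y0)*s),(8 if y%50 else 18,(y-y0)*s),(0,255,0),1)
        if y%50==0: cv2.putText(c,str(y),(20,(y-y0)*s+4),0,.4,(0,255,0),1)
    cv2.imwrite(fn,c)
E
python3 - <<'E'
from station import *
from h import *
w=camera_info("wrist");s=camera_info("scene");d=camera_info("side")
for n,uv,z in [("rackTL",(291,123),.028),("TR",(424,124),.028),("BL",(290,197),.028),("BR",(415,197),.028),("ring",(385,162),.02)]: print(n,onz(w,uv,z).round(4))
for n,uv,z in [("matTL",(108,246),.003),("matTR",(215,199),.003),("matBR",(249,243),.003),("matBL",(136,299),.003),("jigpost",(396,119),.026),("jig",(395,124),.01)]: print(n,onz(s,uv,z).round(4))
for n,uv,z in [("matTL",(256,289),.003),("matTR",(330,291),.003),("jigpost",(286,136),.026)]: print(n,onz(d,uv,z).round(4))
for n,c in [("s",s),("d",d),("w",w)]: print(n,ray(c,(0,0))[0])
E
```

```text
rackTL [0.4737 0.0529 0.028 ]
TR [0.6206 0.0518 0.028 ]
BL [ 0.4705 -0.0325  0.028 ]
BR [ 0.6186 -0.0325  0.028 ]
ring [0.5822 0.0079 0.02  ]
matTL [ 0.4129 -0.3903  0.003 ]
matTR [ 0.4456 -0.1741  0.003 ]
matBR [ 0.5872 -0.1964  0.003 ]
matBL [ 0.5547 -0.4111  0.003 ]
jigpost [0.5369 0.2851 0.026 ]
jig [0.5351 0.2862 0.01  ]
matTL [ 0.442  -0.1773  0.003 ]
matTR [ 0.5914 -0.1973  0.003 ]
jigpost [0.5311 0.2802 0.026 ]
s [ 1.12392563 -0.52373809  0.71903398]
d [ 0.50875582 -0.59130747  0.72047485]
w [0.50027864 0.07208922 0.37216292]
```

move_arm --dr '[[0, 0, 0], [0, 0, 0]]' --linear '[[20, 40, 0], [0, 0, 0]]' --hand '[0, 0]'

```text
t: 0.4
tool_pos: [0.5206, 0.0417, 0.2143]
ee_rot: [-180.0, 0.0, 0.2]
force: [0.6, -0.4, 0.0]
opening: 0.0856
```

```bash
cat > shot.py <<'E'
from station import *
from h import *
import sys,pickle
def shot(name,cam="wrist"):
    o=observe(); ci=camera_info(cam); im=camera(cam)
    pickle.dump((o,ci,im),open(f"pics/{name}.pkl","wb")); cv2.imwrite(f"pics/{name}.png",im[:,:,::-1]); return o,ci,im
def load(name): return pickle.load(open(f"pics/{name}.pkl","rb"))
E
python3 - <<'E'
from shot import *
o,ci,im=shot("v1"); print(o["t"],o["tool_pos"],o["qd"].round(1)); crop(im,220,100,420,260,4,"pics/v1c.png")
shot("sc0","scene"); shot("sd0","side")
E
```

```text
0.4 [0.52064789 0.04171978 0.21430822] [-1.8 -1.  -1.7  0.9 -1.3 -1. ]
```

move_arm --dr '[[0, 0, 0], [0, 0, 0], [0, 0, 0]]' --linear '[[50, 10, 0], [0, 0, 0], [0, 0, 0]]' --hand '[0, 0, 0]'

```text
t: 0.92
tool_pos: [0.5693, 0.0493, 0.2145]
ee_rot: [180.0, 0.1, -0.0]
force: [-0.5, -0.6, -1.0]
opening: 0.0855
```

```bash
python3 - <<'E'
from shot import *
o,ci,im=shot("v2"); print(o["t"],o["tool_pos"],o["qd"].round(1)); crop(im,190,110,390,260,4,"pics/v2c.png")
E
```

```text
0.925 [0.5693106  0.04926018 0.21454524] [ 0.  -1.5 -0.6  0.   0.1  0.1]
```

View pics/v1c.png

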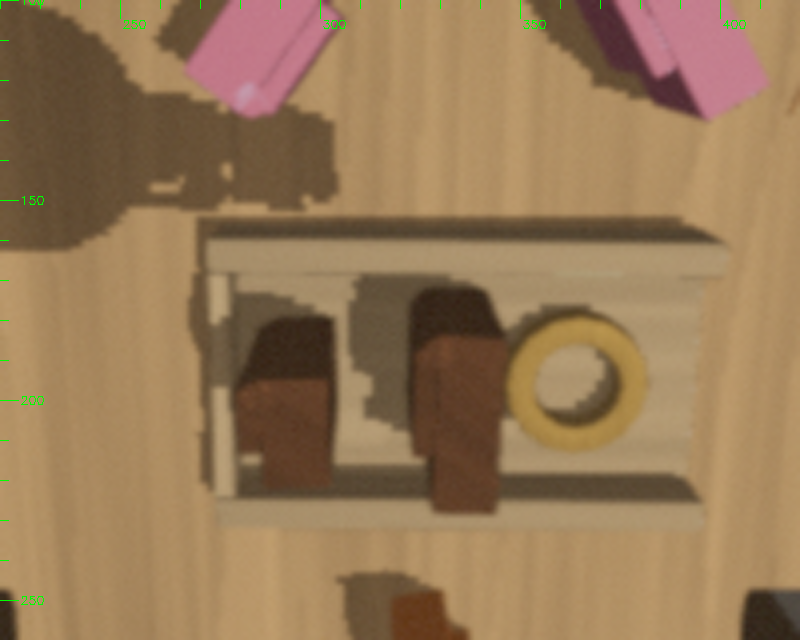

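View pics/v2c.png

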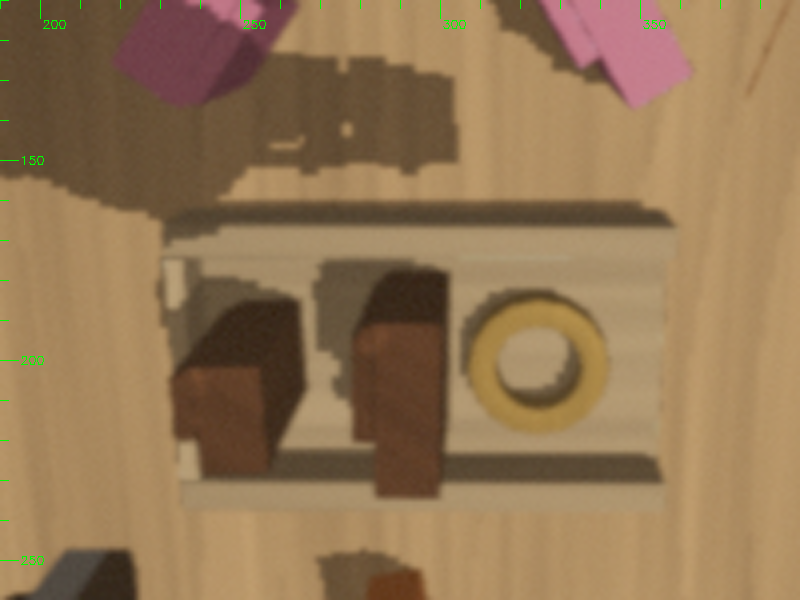

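```bash
python3 - <<'E'
from shot import *
c1=load("v1")[1];c2=load("v2")[1]
f1=lambda x,y:(220+(x+.5)/4-.5,100+(y+.5)/4-.5)
f2=lambda x,y:(190+(x+.5)/4-.5,110+(y+.5)/4-.5)
P={"wide+x+y":((505,336),(443,322)),"wide+x-y":((497,512),(440,497)),"wide step-y":((432,512),(376,497)),
"nar+x+y":((330,377),(260,366)),"nar+x-y":((330,487),(270,473)),"nar-x+y":((238,380),(176,368)),
"ringC":((577,382),(539,363)),"TR":((727,242),(676,226)),"BR":((704,527),(663,509)),"BL":((217,527),(181,509)),"TLin":((208,242),(None,None)),
"pinkR bot":((708,120),(636,110))}
for k,(a,b) in P.items():
    if b[0] is None: continue
    p,e=tri([(c1,f1(*a)),(c2,f2(*b))]); print(k,p.round(4),np.round(e,2))
for k in ["TR","BR","BL","TLin"]: print(k,onz(c1,f1(*P[k][0]),.028).round(4))
E
```

```text
wide+x+y [0.5544 0.0338 0.0595] [0.04 0.04]
wide+x-y [ 0.5531 -0.0141  0.0659] [0.08 0.08]
wide step-y [ 0.5355 -0.0145  0.065 ] [0.06 0.06]
nar+x+y [0.5086 0.0277 0.0785] [0.12 0.12]
nar+x-y [ 0.508  -0.0048  0.071 ] [0.04 0.04]
nar-x+y [0.484  0.0235 0.0672] [0.1 0.1]
ringC [0.5816 0.0082 0.0154] [0.14 0.14]
TR [0.6202 0.0537 0.0284] [0.03 0.03]
BR [ 0.6188 -0.0319  0.0344] [0.1 0.1]
BL [ 0.4717 -0.0337  0.0307] [0.05 0.05]
pinkR bot [0.6045 0.0897 0.057 ] [0.2 0.2]
TR [0.6203 0.0536 0.028 ]
BR [ 0.6207 -0.0345  0.028 ]
BL [ 0.4713 -0.035   0.028 ]
TLin [0.4719 0.0532 0.028 ]
```

```bash
python3 - <<'E'
from shot import *
c=load("sc0")[1]; im=load("sc0")[2]; crop(im,230,90,430,240,4,"pics/sc0c.png"); crop(load("sd0")[2],240,110,360,280,4,"pics/sd0c.png")
w=load("v1")[1]
import cv2
a=cv2.imread("pics/a_wrist.png"); crop(a[:,:,::-1],310,190,410,290,6,"pics/awc.png")
E
```

```text
(no output)
```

View pics/sc0c.png

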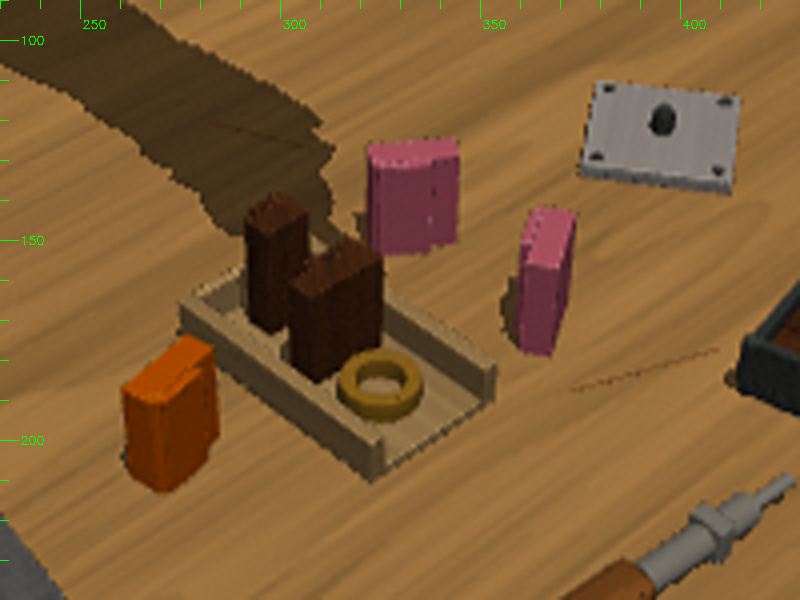

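View pics/sd0c.png

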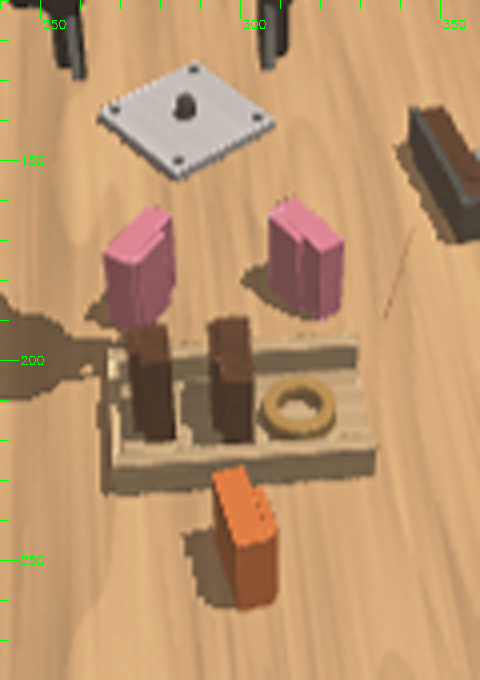

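move_arm --dr '[[0, 0, 10], [0, 0, 10], [0, 0, 10], [0, 0, 10], [0, 0, 10], [0, 0, 10], [0, 0, 10], [0, 0, 10]]' --linear '[[-5, -10, 0], [-5, -10, 0], [-5, -10, 0], [-5, -10, 0], [-5, 0, 0], [0, 0, 0], [0, 0, 0], [0, 0, 0]]' --hand '[0.3, 0.3, 0.3, 0.3, 0.3, 0.3, 0.3, 0.3]' --newtons 30

```text
t: 1.98
tool_pos: [0.544, 0.0095, 0.216]
ee_rot: [179.9, -0.0, 80.3]
force: [0.6, 0.1, 0.6]
opening: 0.0599
```

move_arm --dr '[[0, 0, 10], [0, 0, 0], [0, 0, 0]]' --linear '[[0, 0, 0], [0, 0, 0], [0, 0, 0]]' --hand '[0.3, 0.3, 0.3]'

```text
t: 2.35
tool_pos: [0.5446, 0.0098, 0.2155]
ee_rot: [180.0, 0.0, 89.8]
force: [-0.1, -0.3, -0.2]
opening: 0.0598
```

```bash
python3 - <<'E'
from shot import *
o,ci,im=shot("v3"); print(o); crop(im,180,80,380,230,4,"pics/v3c.png")
E
```

```text
{'t': 2.35, 'joints': array([ 1.03133798e+00,  1.88443164e+01,  7.26018039e+00,  7.83723224e+01,
       -2.33670512e-03,  1.18781721e+00]), 'qd': array([ 0.08831777,  0.49857733,  0.27668453, -0.02426403,  0.07973287,
       -0.61523968]), 'joint_efforts': array([-1.51489052e-02, -4.17071843e+01,  2.54210079e+01,  3.20929430e-03,
       -1.24003120e-03,  5.32446866e-03]), 'tool_pos': array([0.54460103, 0.00979096, 0.21550041]), 'ee_rot': array([1.79956419e+02, 1.43359232e-03, 8.98435193e+01]), 'force': array([-0.0594248 , -0.28962994, -0.16321471]), 'torque': array([-0.04431766, -0.00344445, -0.0120261 ]), 'opening': 0.05977321046676798}
```

View pics/v3.png

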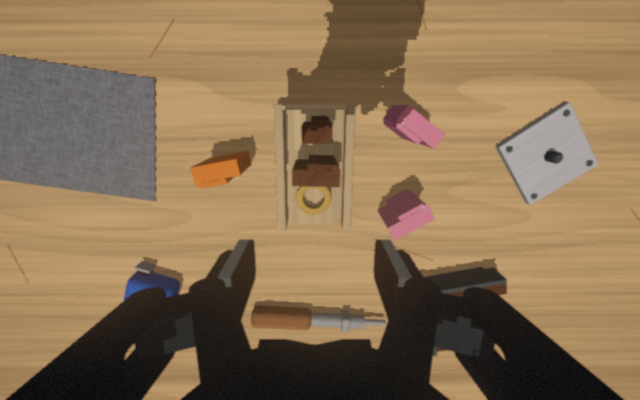

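v3 shows the whole layout: the rack with both dark offcuts (316,130) and (316,172), the ring at (313,198), jig post (553,156), orange (216,170) and the pinks (414,126), (407,215). Next I'll work out the jig, mat and orange block positions.

```bash
python3 - <<'E'
from shot import *
w=load("v3")[1];s=load("sc0")[1];d=load("sd0")[1];im=load("v3")[2]
crop(im,480,80,620,220,5,"pics/v3j.png")
print("post top", tri([(w,(555,155)),(s,(395.5,118)),(d,(286,134))]))
f=lambda x,y:(230+(x+.5)/4-.5,90+(y+.5)/4-.5)
g=lambda x,y:(240+(x+.5)/4-.5,110+(y+.5)/4-.5)
print("jig corners scene",[onz(s,f(*p),.01).round(4) for p in [(597,80),(740,95),(733,186),(580,170)]])
print("jig corners side",[onz(d,g(*p),.01).round(4) for p in [(194,62),(275,124),(178,176),(98,117)]])
print("jig corners wrist",[onz(w,p,.01).round(4) for p in [(570,102),(596,163),(530,203),(497,150)]])
print("orange top w",[onz(w,p,.062).round(4) for p in [(238,157),(242,173),(200,188),(192,167)]])
print("mat w",[onz(w,p,.003).round(4) for p in [(156,78),(156,200)]])
E
```

```text
post top (array([0.53048107, 0.29031888, 0.022987  ]), [np.float64(2.406141393638619), np.float64(0.27777801109662115), np.float64(0.704551415374366)])
jig corners scene [array([0.4679, 0.3034, 0.01  ]), array([0.5395, 0.3559, 0.01  ]), array([0.5951, 0.2799, 0.01  ]), array([0.5232, 0.2261, 0.01  ])]
jig corners side [array([0.5408, 0.35  , 0.01  ]), array([0.593, 0.274, 0.01 ]), array([0.5221, 0.2251, 0.01  ]), array([0.4696, 0.293 , 0.01  ])]
jig corners wrist [array([0.4698, 0.3017, 0.01  ]), array([0.5406, 0.3499, 0.01  ]), array([0.5912, 0.2802, 0.01  ]), array([0.5244, 0.2275, 0.01  ])]
orange top w [array([ 0.5233, -0.0696,  0.062 ]), array([ 0.5402, -0.0667,  0.062 ]), array([ 0.5563, -0.1125,  0.062 ]), array([ 0.5337, -0.1183,  0.062 ])]
mat w [array([ 0.442 , -0.1714,  0.003 ]), array([ 0.588 , -0.1936,  0.003 ])]
```

View pics/v3j.png

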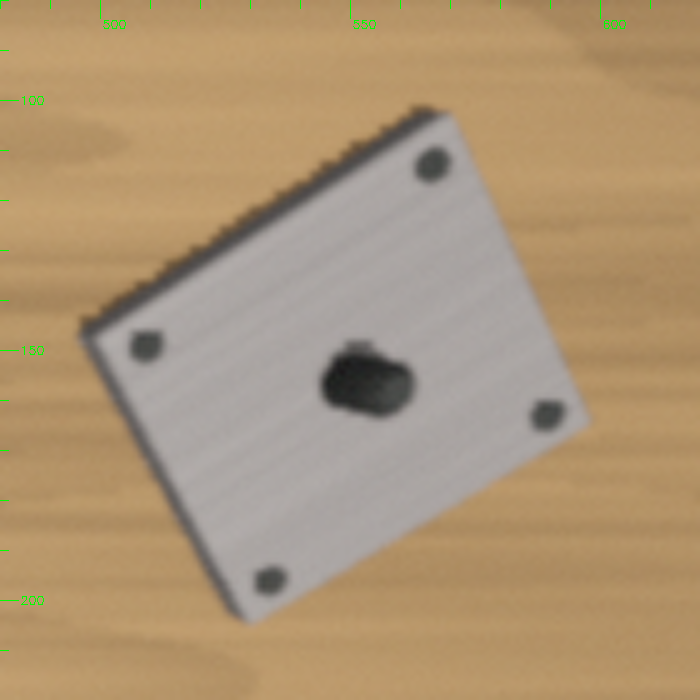

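View pics/v3c.png

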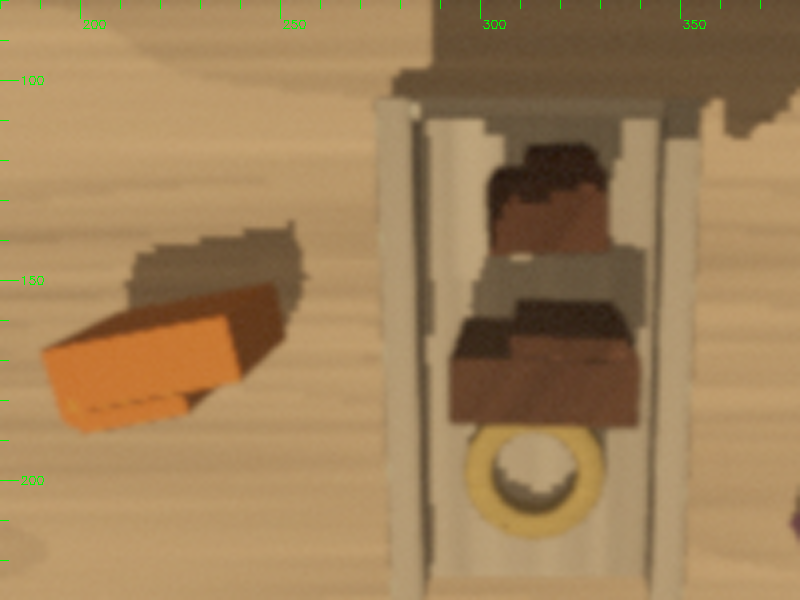

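move_arm --dr '[[0, 0, 0], [0, 0, 0], [0, 0, 0], [0, 0, 0], [0, 0, 0]]' --linear '[[0, 0, -50], [0, 0, -50], [0, 0, -40], [0, 0, -28], [0, 0, 0]]' --hand '[0.3, 0.3, 0.3, 0.3, 0.3]'

```text
t: 3.02
tool_pos: [0.5425, 0.0099, 0.0446]
ee_rot: [-179.7, 0.0, 89.9]
force: [-0.3, 0.2, 1.1]
opening: 0.0594
```

```bash
python3 - <<'E'
from shot import *
o,ci,im=shot("v4"); print(o["tool_pos"],o["opening"],o["force"])
shot("v4s","side")
crop(load("v4s")[2],220,130,380,250,5,"pics/v4sc.png")
E
```

```text
[0.54249171 0.00992297 0.04463104] 0.05942246060912337 [-0.34454507  0.24030374  1.10527631]
```

View pics/v4.png

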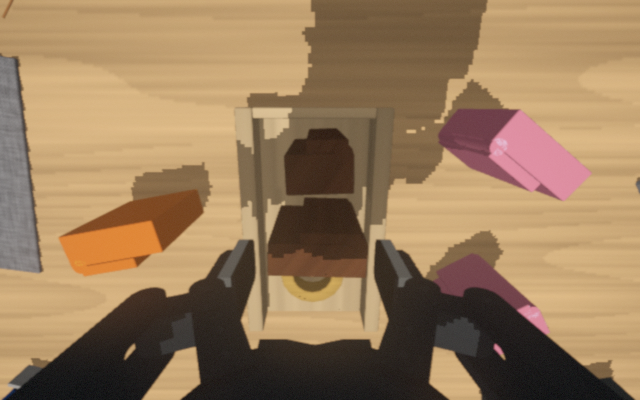

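View pics/v4sc.png

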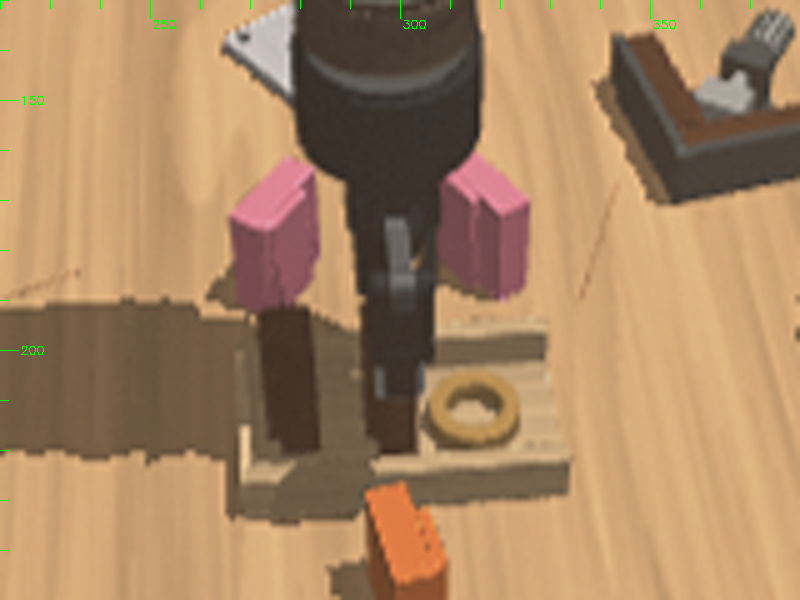

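move_arm --dr '[[0, 0, 0], [0, 0, 0], [0, 0, 0], [0, 0, 0], [0, 0, 0], [0, 0, 0]]' --linear '[[2, 1, 2], [0, 0, 0], [0, 0, 0], [0, 0, 0], [0, 0, 0], [0, 0, 0]]' --hand '[0.3, 0.3, 0.6, 0.6, 0.6, 0.6]' --newtons 30

```text
t: 3.88
tool_pos: [0.5486, 0.0117, 0.0508]
ee_rot: [179.8, -0.1, 90.0]
force: [-0.6, 1.6, 7.1]
opening: 0.0339
```

```bash
python3 - <<'E'
from shot import *
o,ci,im=shot("v5"); print(o["t"],o["tool_pos"],o["ee_rot"],o["opening"],o["force"],o["torque"])
E
```

```text
3.875 [0.54859756 0.0116829  0.05082782] [ 1.79774804e+02 -7.85794495e-02  9.00191988e+01] 0.03390720538530959 [-0.60626141  1.61440024  7.12009285] [ 0.34369685  0.11623152 -0.03185905]
```

View pics/v5.png

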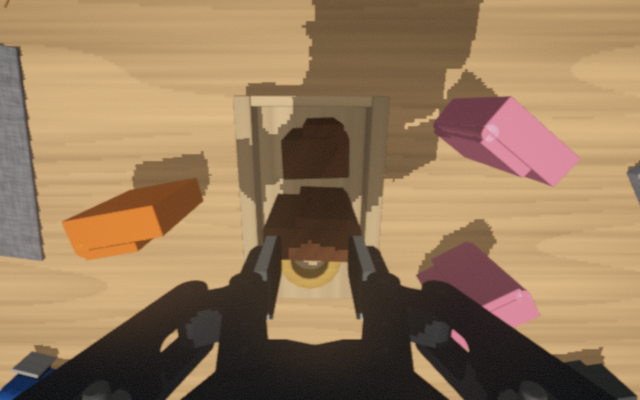

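```bash
python3 - <<'E'
from shot import *
shot("v5s","side"); shot("v5c","scene")
a=load("v5s")[2];b=load("v5c")[2]
crop(a,220,130,380,250,5,"pics/v5sc.png"); crop(b,240,80,400,230,5,"pics/v5cc.png")
print(observe()["tool_pos"],observe()["joints"])
E
```

```text
[0.5486007  0.01166056 0.05081666] [ 1.17710892 26.16487247 -7.67886731 55.92993192  0.06953013  1.15937187]
```

View pics/v5sc.png

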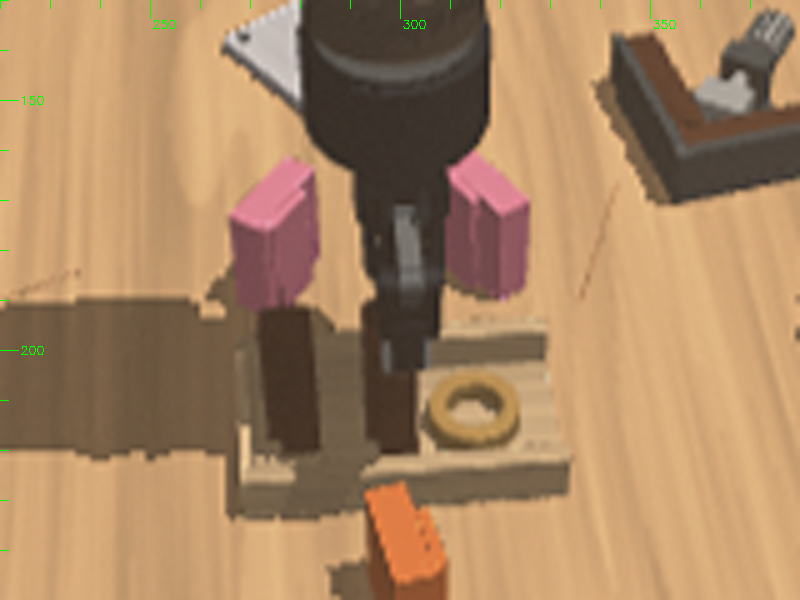

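View pics/v5cc.png

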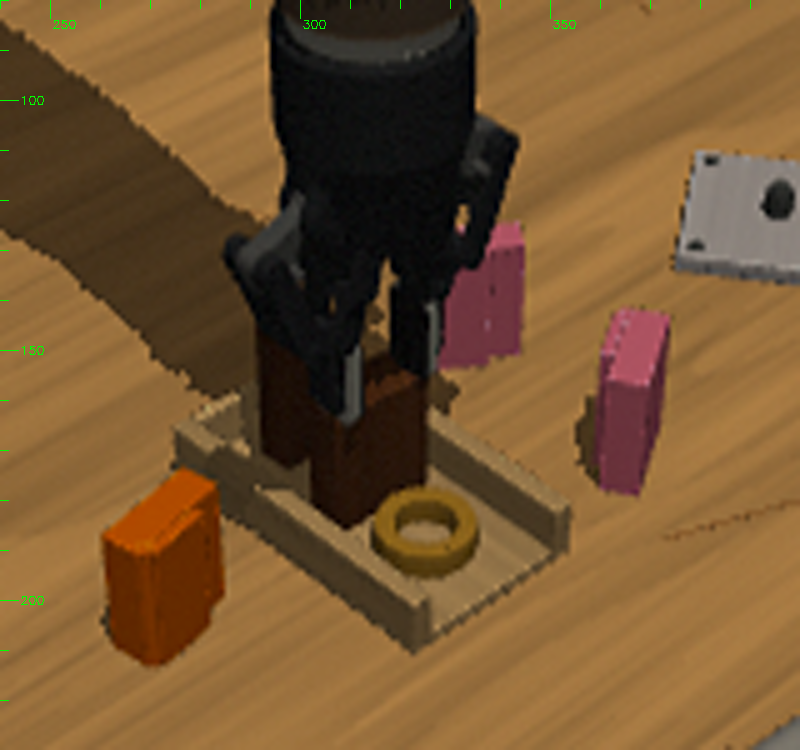

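```bash
python3 - <<'E'
from shot import *
s=load("v5c")[1];d=load("v5s")[1];w=load("v5")[1]
for z in (.03,.037,.045,.055,.068):
  for y in (.0117-.017-.005,.0117+.017+.005):
    for x in (.5376,.5596):
      print(z,round(y,3),x,"scene",((proj(s,[x,y,z])[0]-[240,80])*5).round(),"side",((proj(d,[x,y,z])[0]-[220,130])*5).round(),"wrist",proj(w,[x,y,z])[0].round())
print("block top wrist")
for x in (.5355,.554):
  for y in (-.015,.035): print(proj(w,[x,y,.068])[0].round(), ((proj(s,[x,y,.068])[0]-[240,80])*5).round())
E
```

```text
0.03 -0.01 0.5376 scene [322. 472.] side [381. 422.] wrist [280. 208.]
0.03 -0.01 0.5596 scene [358. 497.] side [429. 419.] wrist [281. 240.]
0.03 0.034 0.5376 scene [399. 424.] side [374. 351.] wrist [351. 208.]
0.03 0.034 0.5596 scene [435. 449.] side [421. 348.] wrist [350. 240.]
0.037 -0.01 0.5376 scene [322. 459.] side [381. 412.] wrist [279. 212.]
0.037 -0.01 0.5596 scene [358. 485.] side [429. 409.] wrist [280. 245.]
0.037 0.034 0.5376 scene [399. 412.] side [374. 341.] wrist [352. 212.]
0.037 0.034 0.5596 scene [435. 436.] side [421. 338.] wrist [351. 245.]
0.045 -0.01 0.5376 scene [321. 444.] side [381. 401.] wrist [277. 216.]
0.045 -0.01 0.5596 scene [358. 470.] side [429. 397.] wrist [279. 251.]
0.045 0.034 0.5376 scene [399. 397.] side [374. 330.] wrist [354. 216.]
0.045 0.034 0.5596 scene [435. 422.] side [420. 326.] wrist [352. 251.]
0.055 -0.01 0.5376 scene [321. 426.] side [380. 386.] wrist [275. 223.]
0.055 -0.01 0.5596 scene [357. 451.] side [429. 383.] wrist [277. 259.]
0.055 0.034 0.5376 scene [399. 379.] side [373. 315.] wrist [356. 223.]
0.055 0.034 0.5596 scene [435. 403.] side [420. 312.] wrist [355. 259.]
0.068 -0.01 0.5376 scene [320. 401.] side [380. 367.] wrist [272. 233.]
0.068 -0.01 0.5596 scene [357. 427.] side [429. 363.] wrist [274. 271.]
0.068 0.034 0.5376 scene [399. 354.] side [372. 296.] wrist [360. 233.]
0.068 0.034 0.5596 scene [436. 379.] side [420. 292.] wrist [358. 271.]
block top wrist
[262. 229.] [308. 404.]
[362. 229.] [398. 351.]
[264. 262.] [339. 426.]
[361. 262.] [429. 371.]
```

```bash
python3 - <<'E'
from shot import *
d=load("sd0")[1]; d4=load("v4s")[1]; w4,w5,w3=load("v4")[1],load("v5")[1],load("v3")[1]
for z in (.19,.20,.21,.22,.23): print(z,[((proj(d,[.5206+s*.0428,.0417,z])[0]-[240,110])*4).round() for s in(-1,1)])
for z in (.03,.04,.05,.06,.07): print("v4",z,((proj(d4,[.5425,.0099-.032,z])[0]-[220,130])*5).round(),[proj(w4,[.5425-.011,.0099+s*.03,z])[0].round() for s in(-1,1)])
for z in (.03,.04,.05,.06,.07): print("v5",z,[proj(w5,[.5486-.011,.0117+s*.017,z])[0].round() for s in(-1,1)])
for z in (.2,.21,.22,.23): print("v3",z,[proj(w3,[.5446-.011,.0098+s*.03,z])[0].round() for s in(-1,1)])
E
```

```text
0.19 [array([ 94., 149.]), array([260., 139.])]
0.2 [array([ 93., 134.]), array([260., 124.])]
0.21 [array([ 91., 119.]), array([260., 109.])]
0.22 [array([ 89., 103.]), array([260.,  93.])]
0.23 [array([88., 87.]), array([260.,  77.])]
v4 0.03 [394. 441.] [array([266., 211.]), array([365., 211.])]
v4 0.04 [394. 427.] [array([263., 217.]), array([368., 217.])]
v4 0.05 [393. 413.] [array([260., 224.]), array([371., 223.])]
v4 0.06 [393. 398.] [array([256., 231.]), array([375., 231.])]
v4 0.07 [393. 383.] [array([253., 239.]), array([379., 239.])]
v5 0.03 [array([288., 208.]), array([343., 208.])]
v5 0.04 [array([287., 213.]), array([344., 213.])]
v5 0.05 [array([285., 220.]), array([346., 220.])]
v5 0.06 [array([283., 226.]), array([348., 226.])]
v5 0.07 [array([281., 234.]), array([350., 234.])]
v3 0.2 [array([266., 211.]), array([365., 211.])]
v3 0.21 [array([263., 217.]), array([368., 216.])]
v3 0.22 [array([260., 223.]), array([371., 223.])]
v3 0.23 [array([257., 231.]), array([374., 230.])]
```

The 60 mm wide block did not stop the fingers at 50 mm. The side, scene and wrist views and a 7 N contact all put the fingertips at about z=0.068, resting on top of the block. So with the jaws part open, the tips sit about 17–20 mm *behind* the reported TCP. I'll back off, re-open and go lower using this measured offset.

move_arm --dr '[[0, 0, 0], [0, 0, 0], [0, 0, 0], [0, 0, 0], [0, 0, 0]]' --linear '[[0, 0, 30], [0, 0, 0], [0, 0, 0], [0, 0, 0], [0, 0, 0]]' --hand '[0.6, 0.3, 0.3, 0.3, 0.3]'

```text
t: 4.65
tool_pos: [0.5463, 0.011, 0.078]
ee_rot: [-179.9, 0.0, 90.0]
force: [-0.2, 0.6, -0.3]
opening: 0.0598
```

```bash
python3 - <<'E'
from shot import *
o,ci,im=shot("v6"); print(o["t"],o["tool_pos"],o["ee_rot"],o["opening"],o["force"])
_,s,a=shot("v6c","scene"); _,d,b=shot("v6s","side")
crop(a,250,80,380,210,5,"pics/v6cc.png"); crop(b,240,130,360,240,5,"pics/v6sc.png"); crop(im,200,150,440,330,3,"pics/v6w.png")
E
```

```text
4.65 [0.54631926 0.01097949 0.07803107] [-1.79900449e+02  1.54629123e-03  8.99986092e+01] 0.05982185258876448 [-0.19251492  0.55330129 -0.32057336]
```

View pics/v6cc.png

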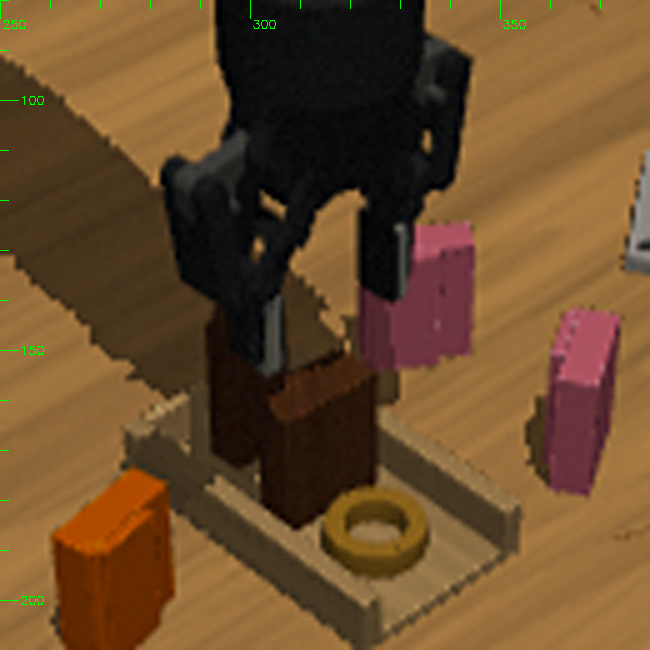

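View pics/v6sc.png

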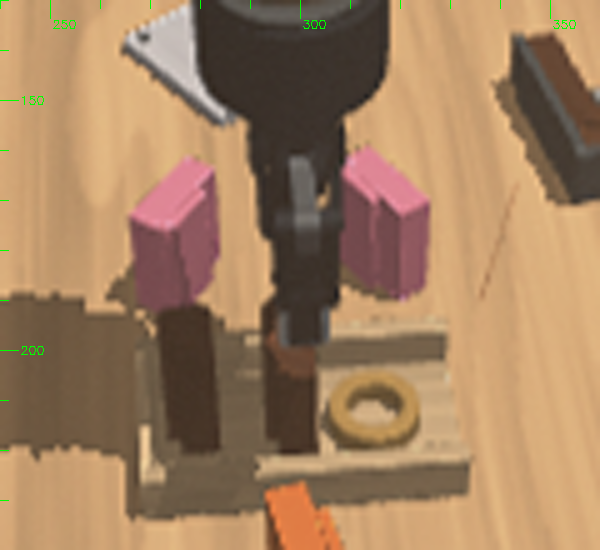

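View pics/v6w.png

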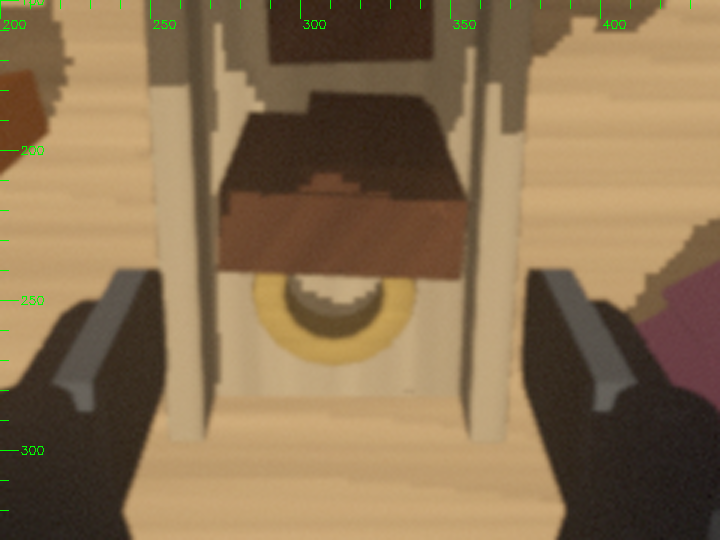

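move_arm --dr '[[0, 0, 0], [0, 0, 0], [0, 0, 0], [0, 0, 0], [0, 0, 0], [0, 0, 0]]' --linear '[[-1, 0, -30], [0, 0, -28], [0, 0, 0], [0, 0, 0], [0, 0, 0], [0, 0, 0]]' --hand '[0.3, 0.3, 0.3, 0.6, 0.6, 0.6]'

```text
t: 5.55
tool_pos: [0.5468, 0.011, 0.0219]
ee_rot: [179.9, 0.0, 90.0]
force: [-0.9, 0.0, -0.3]
opening: 0.0497
```

```bash
python3 - <<'E'
from shot import *
o,ci,im=shot("v7"); print(o["t"],o["tool_pos"],o["ee_rot"],o["opening"],o["force"])
_,s,a=shot("v7c","scene"); _,d,b=shot("v7s","side")
crop(a,250,80,380,210,5,"pics/v7cc.png"); crop(b,240,130,360,240,5,"pics/v7sc.png")
E
```

```text
5.55 [0.54678189 0.01101334 0.02188234] [1.79893601e+02 2.77950497e-04 9.00003649e+01] 0.049652404804576215 [-0.85896552  0.00806111 -0.30827387]
```

View pics/v7cc.png

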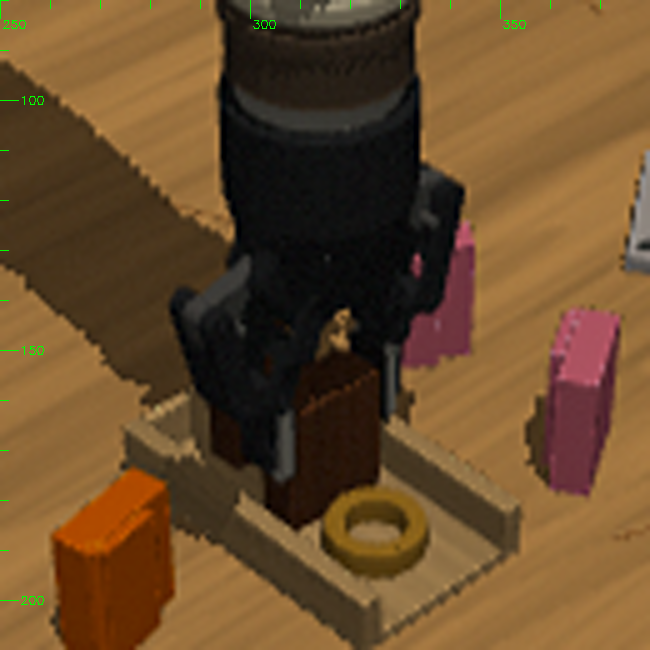

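View pics/v7sc.png

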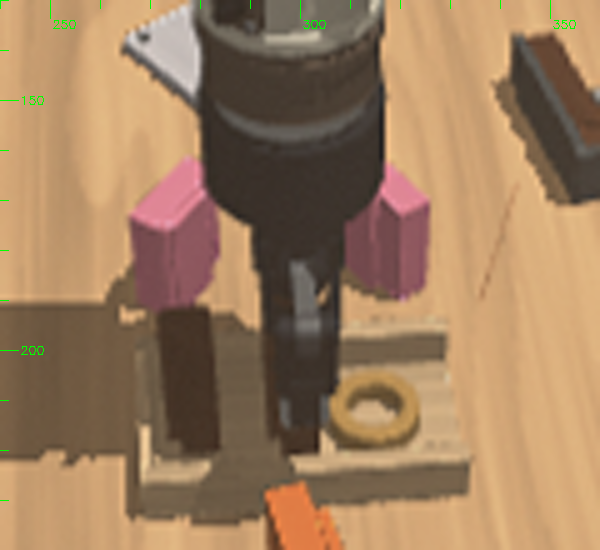

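move_arm --dr '[[0, 0, 0], [0, 0, 0], [0, 0, 0], [0, 0, 0], [0, 0, 0]]' --linear '[[0, 0, 15], [0, 0, 40], [0, 0, 45], [0, 0, 0], [0, 0, 0]]' --hand '[0.6, 0.6, 0.6, 0.6, 0.6]'

```text
t: 6.32
tool_pos: [0.5459, 0.011, 0.1214]
ee_rot: [180.0, -0.0, 90.0]
force: [-0.1, 0.3, -1.2]
opening: 0.0495
```

```bash
python3 - <<'E'
from shot import *
o,ci,im=shot("v8"); print(o["t"],o["tool_pos"],o["ee_rot"],o["opening"],o["force"])
E
```

```text
6.325 [0.54593717 0.01100234 0.12139653] [ 1.79960009e+02 -5.89792528e-04  9.00012704e+01] 0.04948950623697119 [-0.07874715  0.25928417 -1.22869934]
```

View pics/v8.png

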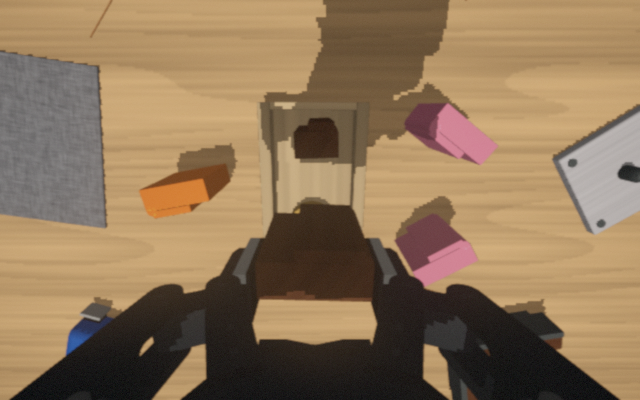

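The wide offcut is held level (at about (316,255)) and the ring is still in place. Next I'll carry it to the mat.

move_arm --dr '[[0, 0, 0], [0, 0, 0], [0, 0, 0], [0, 0, 0], [0, 0, 0], [0, 0, 0], [0, 0, 0], [0, 0, 0]]' --linear '[[-2, -40, 0], [-3, -60, 0], [-3, -60, 0], [-3, -60, 0], [0, -40, 0], [0, -21, 0], [0, 0, 0], [0, 0, -30]]' --hand '[0.6, 0.6, 0.6, 0.6, 0.6, 0.6, 0.6, 0.6]'

```text
t: 7.38
tool_pos: [0.537, -0.2695, 0.0926]
ee_rot: [179.7, 0.1, 90.1]
force: [0.1, 1.0, -0.9]
opening: 0.0494
```

move_arm --dr '[[0, 0, 0], [0, 0, 0], [0, 0, 0], [0, 0, 0], [0, 0, 0]]' --linear '[[0, 0, -40], [0, 0, -20], [0, 0, -7], [0, 0, 0], [0, 0, 0]]' --hand '[0.6, 0.6, 0.6, 0.6, 0.6]'

```text
t: 8.0
tool_pos: [0.5361, -0.2699, 0.0252]
ee_rot: [179.9, 0.1, 90.0]
force: [0.4, -0.7, 0.3]
opening: 0.0493
```

```bash
python3 - <<'E'
from shot import *
o=observe(); print(o["t"],o["tool_pos"],o["ee_rot"],o["opening"],o["force"])
_,d,b=shot("v9s","side"); _,d,c=shot("v9c","scene")
crop(b,230,250,390,380,5,"pics/v9sc.png");crop(c,100,150,260,280,5,"pics/v9cc.png")
E
```

```text
8.0 [ 0.53609406 -0.26994869  0.025235  ] [1.79879888e+02 5.29217942e-02 9.00403976e+01] 0.04933415209830124 [ 0.38993193 -0.74165158  0.2568162 ]
```

View pics/v9sc.png

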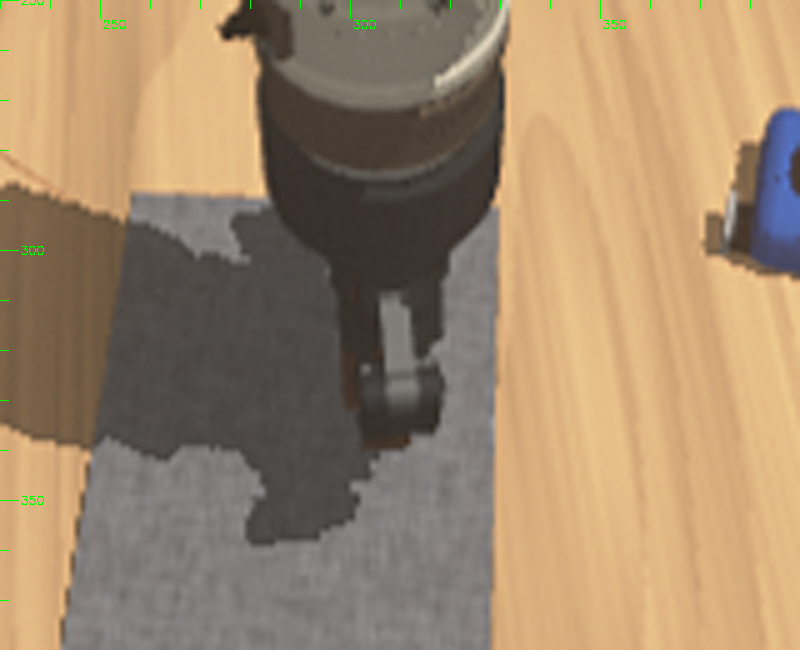

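View pics/v9cc.png

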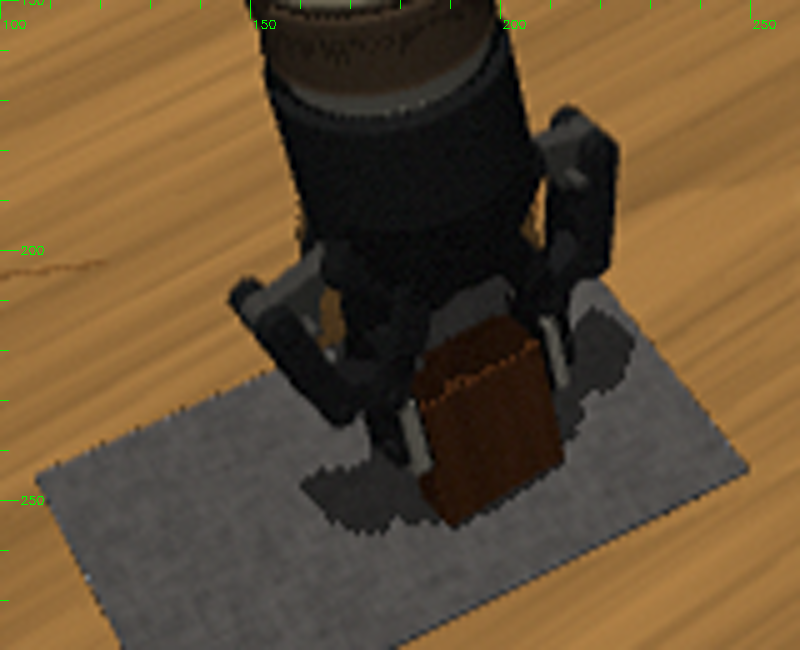

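move_arm --dr '[[0, 0, 0], [0, 0, 0], [0, 0, 0]]' --linear '[[0, 0, -5], [0, 0, 0], [0, 0, 0]]' --hand '[0.6, 0.6, 0.6]'

```text
t: 8.48
tool_pos: [0.5349, -0.2701, 0.0188]
ee_rot: [-180.0, -0.0, 90.0]
force: [-0.5, 0.2, -0.0]
opening: 0.0499
```

move_arm --dr '[[0, 0, 0], [0, 0, 0]]' --linear '[[0, 0, -1], [0, 0, 0]]' --hand '[0.6, 0.6]'

```text
t: 8.72
tool_pos: [0.5351, -0.2701, 0.018]
ee_rot: [180.0, 0.0, 90.0]
force: [-0.3, 0.3, -0.1]
opening: 0.0497
```

move_arm --dr '[[0, 0, 0], [0, 0, 0]]' --linear '[[0, 0, -1], [0, 0, 0]]' --hand '[0.6, 0.6]'

```text
t: 8.98
tool_pos: [0.5353, -0.2701, 0.018]
ee_rot: [179.9, 0.0, 90.0]
force: [-2.4, 0.8, 4.7]
opening: 0.05
```

```bash
python3 - <<'E'
from shot import *
o=observe(); print(o["t"],o["tool_pos"],o["ee_rot"],o["opening"],o["force"],o["torque"])
E
```

```text
8.975 [ 0.53525118 -0.27011675  0.01803953] [1.79949198e+02 2.29207136e-02 8.99979718e+01] 0.0499642387869975 [-2.437275    0.81978492  4.7353994 ] [ 0.23114312  0.47336757 -0.02113605]
```

Contact with the mat, 4.7 N. I'll release slowly.

move_arm --dr '[[0, 0, 0], [0, 0, 0], [0, 0, 0], [0, 0, 0]]' --linear '[[0, 0, 0.7], [0, 0, 0], [0, 0, 0], [0, 0, 0]]' --hand '[0.4, 0.35, 0.3, 0.3]'

```text
t: 9.48
tool_pos: [0.5349, -0.27, 0.0174]
ee_rot: [-180.0, -0.0, 90.0]
force: [-0.5, 0.1, -0.3]
opening: 0.0598
```

move_arm --dr '[[0, 0, 0], [0, 0, 0], [0, 0, 0], [0, 0, 0]]' --linear '[[0, 0, 30], [0, 0, 50], [0, 0, 50], [0, 0, 0]]' --hand '[0.3, 0.3, 0.3, 0.3]'

```text
t: 9.98
tool_pos: [0.5381, -0.2716, 0.153]
ee_rot: [179.5, 0.3, 90.0]
force: [0.5, -0.8, 0.4]
opening: 0.0597
```

```bash
python3 - <<'E'
from shot import *
o,_,a=shot("v10"); print(o["t"],o["tool_pos"],o["ee_rot"],o["opening"],o["force"])
_,d,c=shot("v10c","scene")
crop(c,100,80,380,280,3,"pics/v10cc.png")
E
```

```text
9.975 [ 0.53814103 -0.27161009  0.15300224] [179.46222143   0.27347472  89.99738073] 0.0597455432834583 [ 0.50451313 -0.84407394  0.38990229]
```

View pics/v10.png

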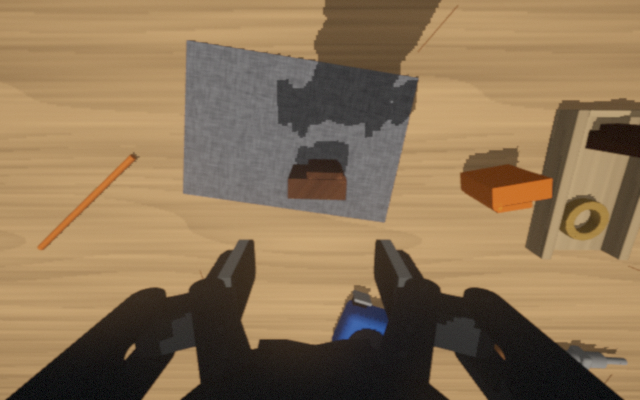

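View pics/v10cc.png

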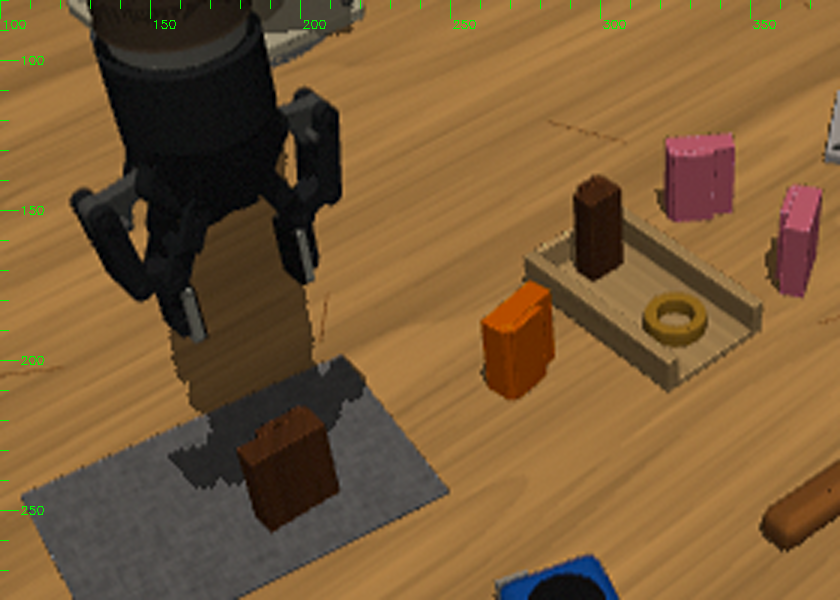

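move_arm --dr '[[0, 0, 0], [0, 0, 0], [0, 0, 0], [0, 0, 0], [0, 0, 0], [0, 0, 0], [0, 0, 0], [0, 0, 0]]' --linear '[[-5, 40, 0], [-10, 60, 0], [-10, 60, 0], [-10, 60, 0], [0, 45, 0], [0, 16.5, 0], [0, 0, 0], [0, 0, 0]]' --hand '[0.47, 0.47, 0.47, 0.47, 0.47, 0.47, 0.47, 0.47]'

```text
t: 11.08
tool_pos: [0.4998, 0.0103, 0.147]
ee_rot: [-179.9, 0.0, 89.9]
force: [0.0, 0.1, 0.7]
opening: 0.045
```

```bash
python3 - <<'E'
from shot import *
o,w,a=shot("v11"); print(o["t"],o["tool_pos"],o["ee_rot"],o["opening"],o["force"])
crop(a,220,130,420,280,4,"pics/v11w.png")
for x in (.490,.508):
  for y in (-.0035,.0265): print(x,y,((proj(w,[x,y,.076])[0]-[220,130])*4).round())
E
```

```text
11.075 [0.49983567 0.01028451 0.14696376] [-1.79933313e+02  3.55954667e-02  8.99162695e+01] 0.04499951866469104 [0.02802103 0.05232139 0.6682977 ]
0.49 -0.0035 [310. 235.]
0.49 0.0265 [464. 235.]
0.508 -0.0035 [312. 322.]
0.508 0.0265 [462. 322.]
```

View pics/v11w.png

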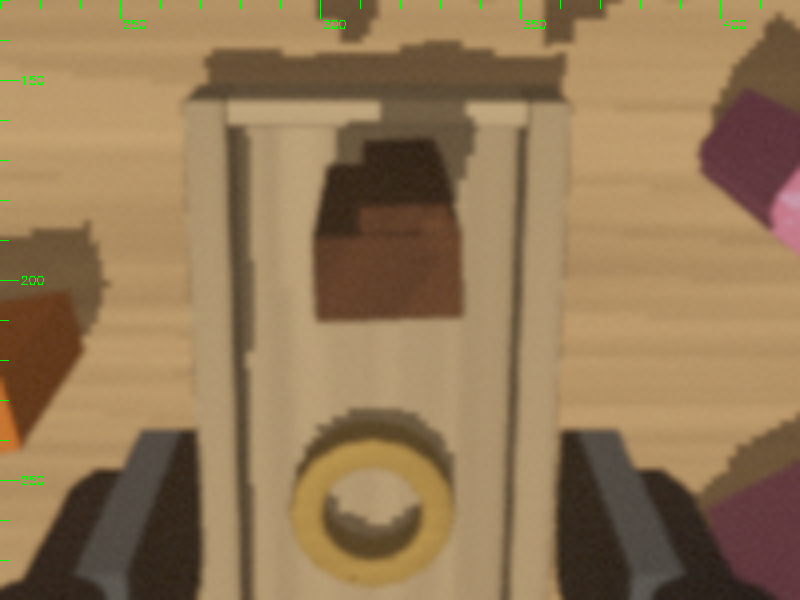

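move_arm --dr '[[0, 0, 0], [0, 0, 0], [0, 0, 0], [0, 0, 0], [0, 0, 0], [0, 0, 0], [0, 0, 0], [0, 0, 0]]' --linear '[[0, 1.5, -40], [0, 0, -50], [0, 0, -31], [0, 0, 0], [0, 0, 0], [0, 0, 0], [0, 0, 0], [0, 0, 0]]' --hand '[0.47, 0.47, 0.47, 0.47, 0.8, 0.8, 0.8, 0.8]'

```text
t: 12.12
tool_pos: [0.5008, 0.013, 0.0276]
ee_rot: [179.9, 0.0, 90.0]
force: [-0.8, -1.1, 3.4]
opening: 0.0296
```

```bash
python3 - <<'E'
from shot import *
o=observe(); print(o["t"],o["tool_pos"],o["ee_rot"],o["opening"],o["force"])
_,d,b=shot("v12s","side")
crop(b,240,130,360,240,5,"pics/v12sc.png")
E
```

```text
12.125 [0.50084791 0.0130234  0.02758608] [1.79881087e+02 6.72671752e-03 9.00081170e+01] 0.029573368268373087 [-0.8106889  -1.06085911  3.35059748]
```

View pics/v12sc.png

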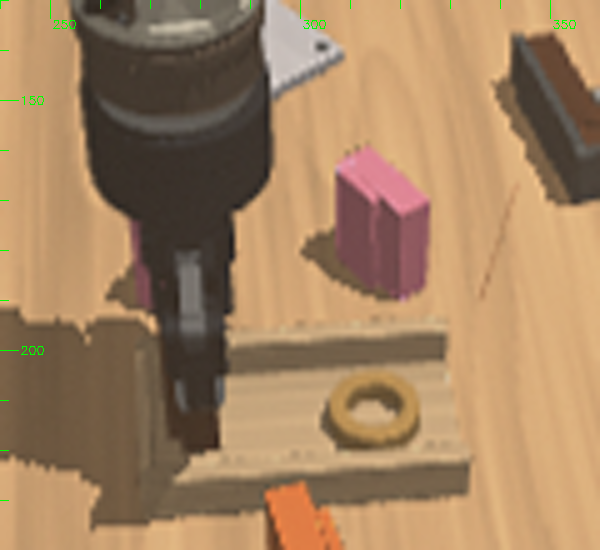

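move_arm --dr '[[0, 0, 0], [0, 0, 0], [0, 0, 0], [0, 0, 0], [0, 0, 0], [0, 0, 0], [0, 0, 0], [0, 0, 0]]' --linear '[[0, 0, 15], [0, 0, 40], [0, 0, 45], [-3, -40, 0], [-10, -60, 0], [-10, -60, 0], [-10, -60, 0], [0, -40, 0]]' --hand '[0.8, 0.8, 0.8, 0.8, 0.8, 0.8, 0.8, 0.8]'

```text
t: 13.18
tool_pos: [0.4661, -0.2494, 0.1276]
ee_rot: [180.0, 0.0, 89.9]
force: [0.2, 0.4, 0.5]
opening: 0.0298
```

move_arm --dr '[[0, 0, 0], [0, 0, 0], [0, 0, 0], [0, 0, 0], [0, 0, 0]]' --linear '[[0, -15, 0], [0, 0, -30], [0, 0, -45], [0, 0, -20], [0, 0, 0]]' --hand '[0.8, 0.8, 0.8, 0.8, 0.8]'

```text
t: 13.8
tool_pos: [0.4656, -0.2602, 0.0302]
ee_rot: [-179.8, -0.1, 90.1]
force: [-0.0, -0.2, -0.2]
opening: 0.0297
```

```bash
python3 - <<'E'
from shot import *
o,w,a=shot("v13"); print(o["t"],o["tool_pos"],o["ee_rot"],o["opening"],o["force"])
E
```

```text
13.8 [ 0.46562205 -0.26019453  0.03021122] [-1.79776960e+02 -1.47192944e-01  9.00736123e+01] 0.02973241621612467 [-0.0305424  -0.24107275 -0.21106895]
```

View pics/v13.png

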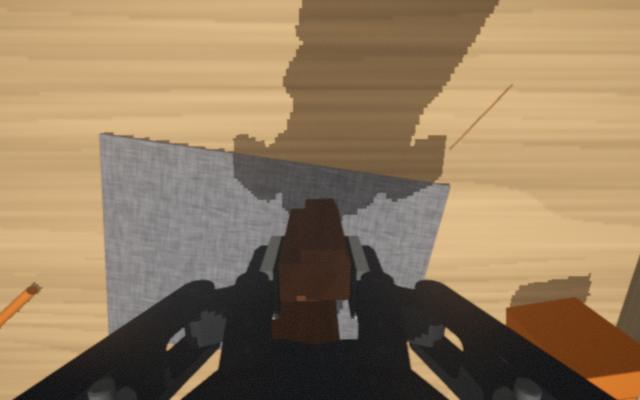

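move_arm --dr '[[0, 0, 0], [0, 0, 0], [0, 0, 0]]' --linear '[[0, 0, -4], [0, 0, 0], [0, 0, 0]]' --hand '[0.8, 0.8, 0.8]'

```text
t: 14.22
tool_pos: [0.4675, -0.2622, 0.0283]
ee_rot: [179.9, 0.0, 90.0]
force: [0.3, 0.4, -0.4]
opening: 0.0295
```

move_arm --dr '[[0, 0, 0], [0, 0, 0]]' --linear '[[0, 0, -1.5], [0, 0, 0]]' --hand '[0.8, 0.8]'

```text
t: 14.48
tool_pos: [0.4669, -0.262, 0.0261]
ee_rot: [-180.0, -0.0, 90.0]
force: [0.7, 0.8, 0.2]
opening: 0.0295
```

move_arm --dr '[[0, 0, 0], [0, 0, 0]]' --linear '[[0, 0, -1.5], [0, 0, 0]]' --hand '[0.8, 0.8]'

```text
t: 14.72
tool_pos: [0.4671, -0.2621, 0.0246]
ee_rot: [180.0, 0.0, 90.0]
force: [0.3, 0.0, 0.2]
opening: 0.0299
```

move_arm --dr '[[0, 0, 0], [0, 0, 0]]' --linear '[[0, 0, -1.5], [0, 0, 0]]' --hand '[0.8, 0.8]'

```text
t: 14.98
tool_pos: [0.4673, -0.2621, 0.0246]
ee_rot: [179.9, 0.0, 90.0]
force: [-2.3, 1.5, 9.2]
opening: 0.0296
```

move_arm --dr '[[0, 0, 0], [0, 0, 0], [0, 0, 0], [0, 0, 0], [0, 0, 0]]' --linear '[[0, 0, 1.2], [0, 0, 0], [0, 0, 0], [0, 0, 0], [0, 0, 0]]' --hand '[0.8, 0.6, 0.52, 0.47, 0.47]'

```text
t: 15.6
tool_pos: [0.4669, -0.262, 0.0241]
ee_rot: [-180.0, -0.0, 90.0]
force: [-0.2, -0.3, 1.1]
opening: 0.0454
```

move_arm --dr '[[0, 0, 0], [0, 0, 0], [0, 0, 0], [0, 0, 0], [0, 0, 0]]' --linear '[[0, 0, 30], [0, 0, 50], [0, 0, 40], [0, 0, 0], [0, 0, 0]]' --hand '[0.47, 0.47, 0.47, 0.47, 0.47]'

```text
t: 16.23
tool_pos: [0.4666, -0.2618, 0.1438]
ee_rot: [-180.0, -0.0, 90.0]
force: [-0.1, 0.7, -0.2]
opening: 0.0449
```

```bash
python3 - <<'E'
from shot import *
o,w,a=shot("v14"); print(o["t"],o["tool_pos"],o["ee_rot"],o["opening"],o["force"])
_,d,c=shot("v14c","scene")
crop(c,90,130,370,320,2,"pics/v14cc.png")
E
```

```text
16.225 [ 0.46662229 -0.26177132  0.14381215] [-1.79966597e+02 -2.11849030e-02  8.99984478e+01] 0.04490578086915675 [-0.12456719  0.69247507 -0.20452326]
```

View pics/v14cc.png

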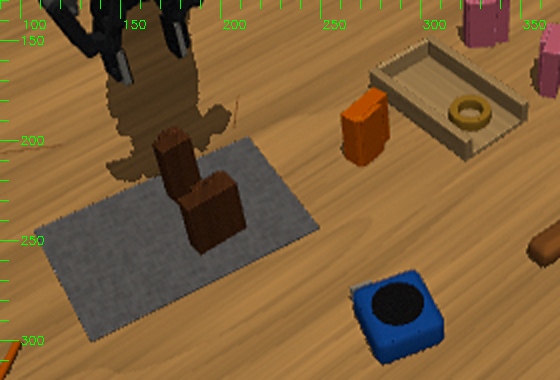

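View pics/v14.png

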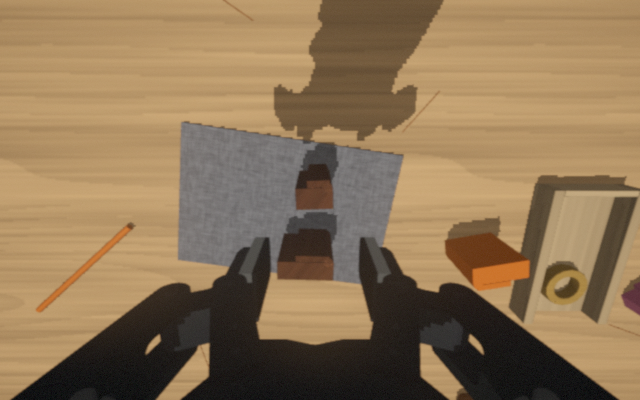

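Both offcuts stand on the mat, the narrow one at (313,185) and the wide one at (305,255) in the wrist view. The ring has not moved. Next is the ring, gripped along x, so I'll turn the tool back to yaw 0.

move_arm --dr '[[0, 0, -10], [0, 0, -10], [0, 0, -10], [0, 0, -10], [0, 0, -10], [0, 0, -10], [0, 0, -10], [0, 0, -10]]' --linear '[[10, 20, 0], [20, 50, 0], [20, 50, 0], [20, 50, 0], [20, 40, 0], [20, 30, 0], [5, 20, 0], [0, 10, 0]]' --hand '[0.27, 0.27, 0.27, 0.27, 0.27, 0.27, 0.27, 0.27]'

```text
t: 17.32
tool_pos: [0.5813, 0.0093, 0.1422]
ee_rot: [-180.0, 0.2, 9.8]
force: [-0.0, -0.6, -0.9]
opening: 0.0625
```

move_arm --dr '[[0, 0, -10], [0, 0, 0], [0, 0, 0], [0, 0, 0]]' --linear '[[0, 0, 0], [0, 0, 0], [0, 0, 0], [0, 0, 0]]' --hand '[0.27, 0.27, 0.27, 0.27]'

```text
t: 17.82
tool_pos: [0.5817, 0.0076, 0.144]
ee_rot: [180.0, 0.0, 0.1]
force: [0.4, 0.7, -0.2]
opening: 0.0623
```

```bash
python3 - <<'E'
from shot import *
o,w,a=shot("v15"); print(o["t"],o["tool_pos"],o["ee_rot"],o["opening"],o["force"],o["joints"])
crop(a,210,90,430,260,3,"pics/v15w.png")
for z in (.006,.02):print(((proj(w,[.582,.008,z])[0]-[210,90])*3).round())
E
```

```text
17.825 [0.58174443 0.00760872 0.14396638] [1.79998882e+02 3.66694719e-02 7.77164222e-02] 0.06231276782362917 [ 0.3619155   0.69776261 -0.1685963 ] [ 7.49715684e-01  2.51966692e+01  5.89910552e+00  7.07391164e+01
 -6.88152134e-04  9.06719991e+01]
[313. 269.]
[313. 279.]
```

View pics/v15w.png

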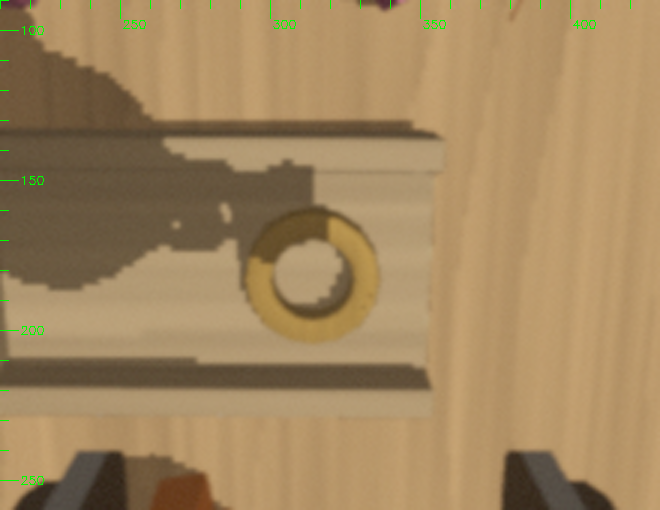

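move_arm --dr '[[0, 0, 0], [0, 0, 0], [0, 0, 0], [0, 0, 0], [0, 0, 0]]' --linear '[[0, 0, -50], [0, 0, -50], [0, 0, -35], [0, 0, -7], [0, 0, 0]]' --hand '[0.27, 0.27, 0.27, 0.27, 0.27]'

```text
t: 18.5
tool_pos: [0.5824, 0.0078, 0.0028]
ee_rot: [-180.0, -0.0, 0.0]
force: [0.1, 0.4, 0.5]
opening: 0.0622
```

```bash
python3 - <<'E'
from shot import *
o,w,a=shot("v16"); print(o["t"],o["tool_pos"],o["ee_rot"],o["opening"],o["force"])
_,s,b=shot("v16s","side");_,c,e=shot("v16c","scene")
crop(b,250,140,370,240,6,"pics/v16sc.png");crop(e,260,100,400,230,5,"pics/v16cc.png")
for z in (0.006,.01,.015,.02,.025): print(z,[((proj(s,[o["tool_pos"][0]+k*.031,.008-.011,z])[0]-[250,140])*6).round() for k in(-1,1)],[((proj(c,[o["tool_pos"][0]+.031,.008+k*.011,z])[0]-[260,100])*5).round() for k in(-1,1)])
E
```

```text
18.5 [0.5823976  0.00777737 0.0028099 ] [-1.79999776e+02 -2.37924299e-02  3.50449194e-02] 0.062184798356324435 [0.1178012  0.39102807 0.50012048]
0.006 [array([313., 469.]), array([470., 457.])] [array([361., 497.]), array([399., 471.])]
0.01 [array([313., 463.]), array([470., 451.])] [array([361., 490.]), array([400., 464.])]
0.015 [array([313., 455.]), array([471., 443.])] [array([362., 481.]), array([400., 455.])]
0.02 [array([313., 446.]), array([471., 434.])] [array([362., 472.]), array([400., 447.])]
0.025 [array([312., 438.]), array([472., 426.])] [array([362., 463.]), array([401., 438.])]
```

View pics/v16sc.png

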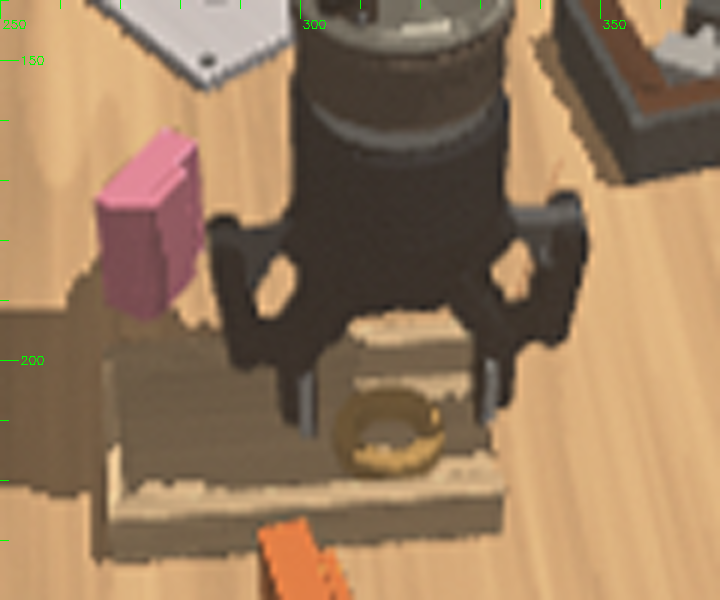

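View pics/v16cc.png

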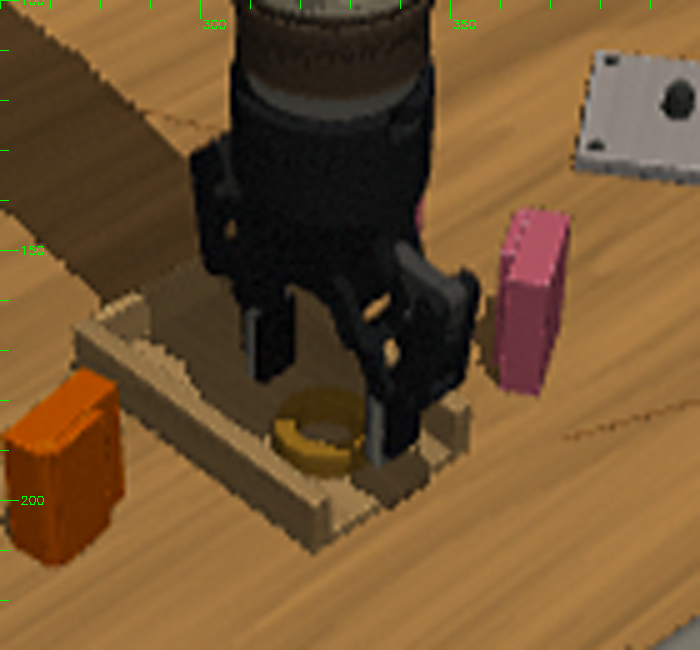

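move_arm --dr '[[0, 0, 0], [0, 0, 0], [0, 0, 0]]' --linear '[[0, 0, -8], [0, 0, -4], [0, 0, 0]]' --hand '[0.27, 0.27, 0.27]'

```text
t: 19.02
tool_pos: [0.5814, 0.0079, -0.0101]
ee_rot: [180.0, 0.1, 0.0]
force: [0.1, 0.2, 0.4]
opening: 0.0625
```

move_arm --dr '[[0, 0, 0], [0, 0, 0], [0, 0, 0], [0, 0, 0], [0, 0, 0]]' --linear '[[0, 0, 0], [0, 0, 0], [0, 0, 0], [0, 0, 0], [0, 0, 0]]' --hand '[0.4, 0.48, 0.65, 0.65, 0.65]'

```text
t: 19.65
tool_pos: [0.5822, 0.0079, -0.0094]
ee_rot: [180.0, -0.0, 0.0]
force: [-0.5, -1.1, 3.2]
opening: 0.0417
```

```bash
python3 - <<'E'
from shot import *
o,w,a=shot("v17"); print(o["t"],o["tool_pos"],o["ee_rot"],o["opening"],o["force"])
_,s,b=shot("v17s","side");_,c,e=shot("v17c","scene")
crop(b,250,140,370,240,6,"pics/v17sc.png");crop(e,260,100,400,230,5,"pics/v17cc.png")
E
```

```text
19.65 [ 0.58223767  0.00788063 -0.00937421] [ 1.79999038e+02 -3.63737228e-02  2.82705657e-02] 0.04170656053957454 [-0.51923086 -1.13067521  3.20910273]
```

View pics/v17sc.png

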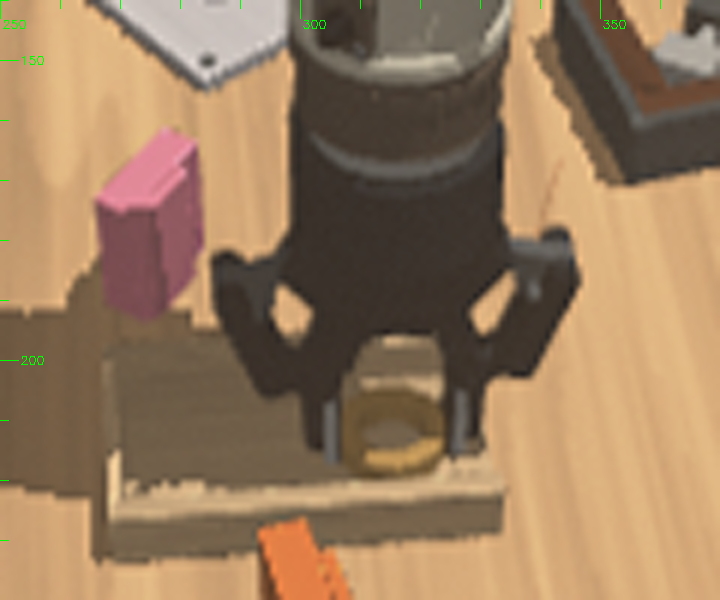

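View pics/v17cc.png

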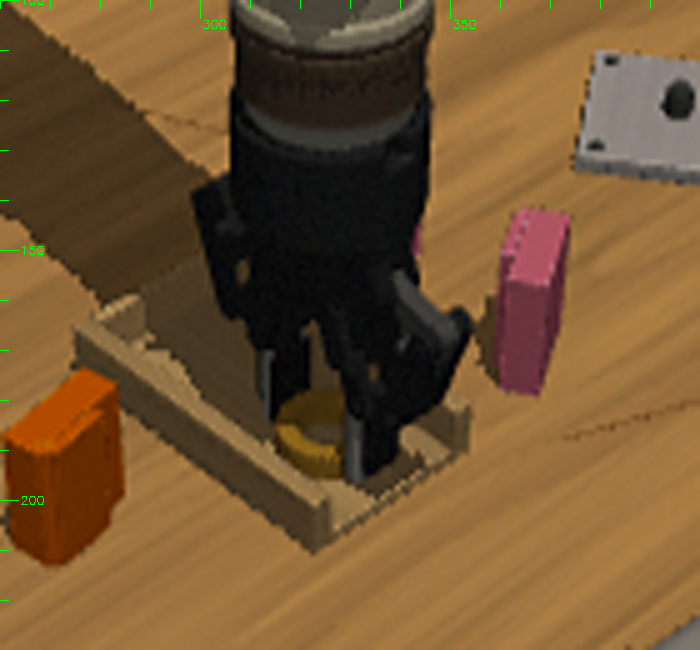

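move_arm --dr '[[0, 0, 0], [0, 0, 0], [0, 0, 0], [0, 0, 0], [0, 0, 0]]' --linear '[[0, 0, 0], [0, 0, 10], [0, 0, 20], [0, 0, 30], [0, 0, 0]]' --hand '[0.65, 0.65, 0.65, 0.65, 0.65]' --newtons 45

```text
t: 20.42
tool_pos: [0.5841, 0.0079, 0.0528]
ee_rot: [-180.0, -0.3, 0.0]
force: [-0.1, 0.1, -0.4]
opening: 0.0416
```

```bash
python3 - <<'E'
from shot import *
o,w,a=shot("v18"); print(o["t"],o["tool_pos"],o["ee_rot"],o["opening"],o["force"])
_,s,b=shot("v18s","side");_,c,e=shot("v18c","scene")
crop(b,250,130,370,230,6,"pics/v18sc.png");crop(e,260,80,400,210,5,"pics/v18cc.png"); crop(a,230,130,400,280,4,"pics/v18w.png")
E
```

```text
20.425 [0.58408098 0.0079091  0.05277694] [-1.79996739e+02 -2.97722038e-01  2.80597606e-02] 0.04158429948253024 [-0.13657233  0.09496794 -0.43128849]
```

View pics/v18sc.png

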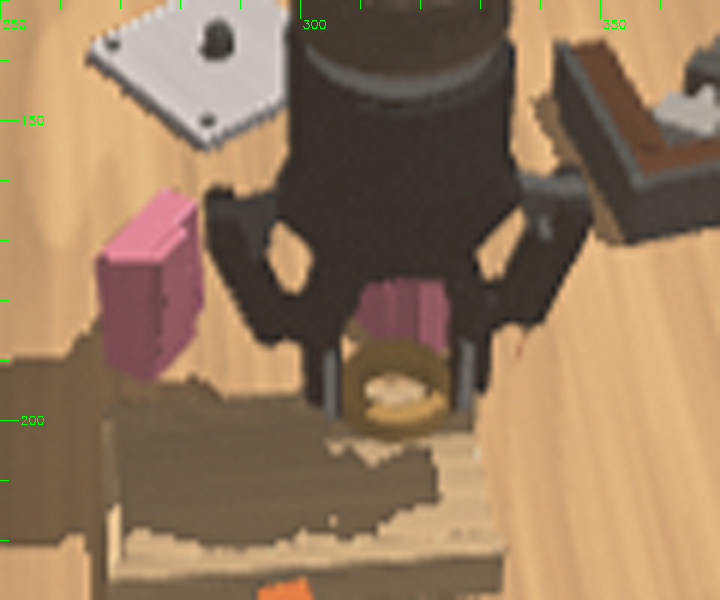

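View pics/v18w.png

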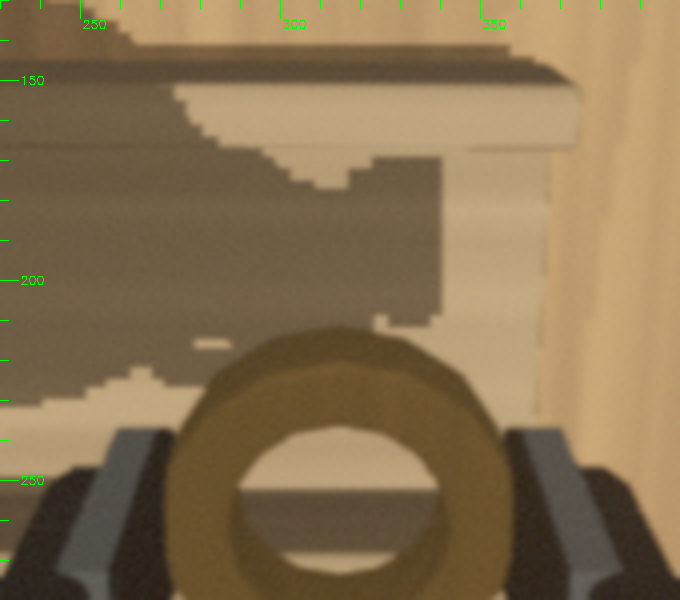

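View pics/v18cc.png

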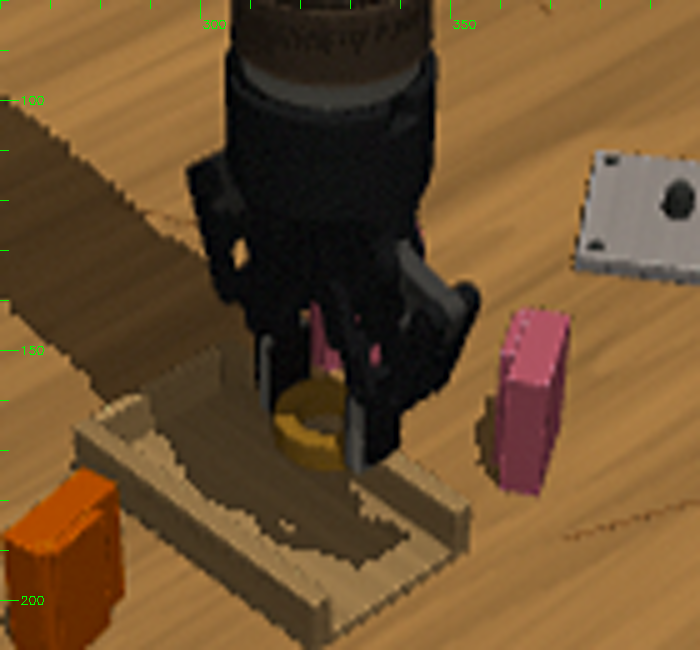

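move_arm --dr '[[0, 0, 0], [0, 0, 0], [0, 0, 0], [0, 0, 0], [0, 0, 0], [0, 0, 0], [0, 0, 0], [0, 0, 0]]' --linear '[[0, 0, 40], [0, 0, 40], [-12, 50, 0], [-15, 60, 0], [-15, 60, 0], [-9, 60, 0], [0, 20, 0], [0, 0, 0]]' --hand '[0.65, 0.65, 0.65, 0.65, 0.65, 0.65, 0.65, 0.65]'

```text
t: 21.58
tool_pos: [0.5302, 0.2586, 0.1288]
ee_rot: [179.9, 0.1, 0.2]
force: [-0.4, -0.4, -2.3]
opening: 0.0415
```

move_arm --dr '[[0, 0, 0], [0, 0, 0], [0, 0, 0]]' --linear '[[0, 0, 0], [0, 0, 0], [0, 0, 0]]' --hand '[0.65, 0.65, 0.65]'

```text
t: 21.95
tool_pos: [0.5313, 0.2565, 0.1304]
ee_rot: [180.0, 0.0, -0.1]
force: [0.9, -0.6, -1.3]
opening: 0.0413
```

```bash
python3 - <<'E'
from shot import *
o,w,a=shot("v19"); print(o["t"],o["tool_pos"],o["ee_rot"],o["opening"],o["force"])
crop(a,220,70,420,220,4,"pics/v19w.png")
E
```

```text
21.95 [0.53134038 0.2565229  0.13039919] [ 1.79993811e+02  1.77156026e-04 -9.59786469e-02] 0.04133575644804093 [ 0.93928959 -0.57600185 -1.34573206]
```

View pics/v19w.png

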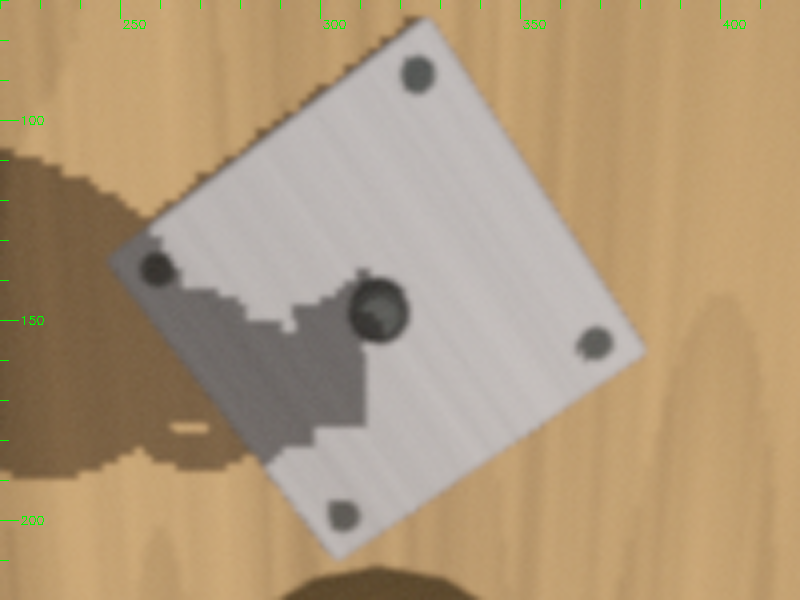

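View pics/v19.png

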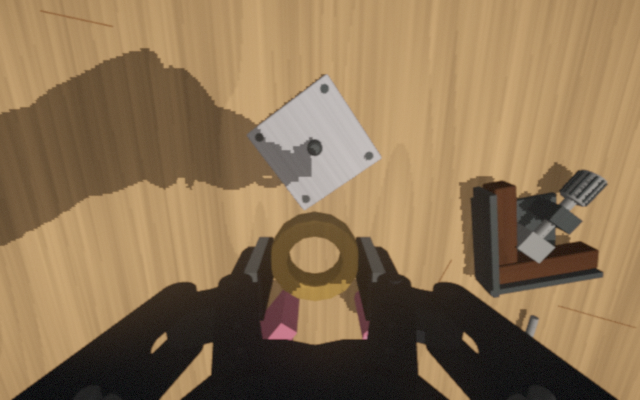

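```bash
python3 - <<'E'
from shot import *
o,w,a=load("v19")
f=lambda x,y:(220+(x+.5)/4-.5,70+(y+.5)/4-.5)
C=[onz(w,f(*p),.01) for p in [(428,17),(645,350),(337,558),(108,258)]]
print(np.round(C,4),np.mean(C,0)); 
H=[onz(w,f(*p),.01) for p in [(417,74),(596,343),(344,515),(157,268)]]; print("screws",np.mean(H,0))
print("post", [onz(w,f(381,309),z).round(4) for z in (.018,.026)])
crop(a,255,195,375,305,6,"pics/v19r.png")
for dy in (-.004,0,.004):
  th=np.linspace(0,2*np.pi,9)[:-1]; P=np.c_[o["tool_pos"][0]+.013*np.cos(th),o["tool_pos"][1]+dy+.013*np.sin(th),0*th+.1604]
  print(dy,((proj(w,P)-[255,195])*6).round().tolist())
E
```

```text
[[0.5423 0.354  0.01  ]
 [0.593  0.2823 0.01  ]
 [0.5214 0.2317 0.01  ]
 [0.4706 0.3034 0.01  ]] [0.5318377  0.29284394 0.01      ]
screws [0.53161436 0.29254732 0.01      ]
post [array([0.5322, 0.2929, 0.018 ]), array([0.5322, 0.2939, 0.026 ])]
-0.004 [[515.0, 461.0], [469.0, 356.0], [351.0, 312.0], [233.0, 356.0], [187.0, 461.0], [238.0, 562.0], [352.0, 603.0], [465.0, 562.0]]
0 [[516.0, 416.0], [470.0, 309.0], [351.0, 264.0], [232.0, 310.0], [186.0, 416.0], [237.0, 519.0], [351.0, 560.0], [466.0, 518.0]]
0.004 [[518.0, 370.0], [471.0, 262.0], [350.0, 216.0], [230.0, 262.0], [184.0, 370.0], [236.0, 474.0], [351.0, 516.0], [467.0, 474.0]]
```

View pics/v19r.png

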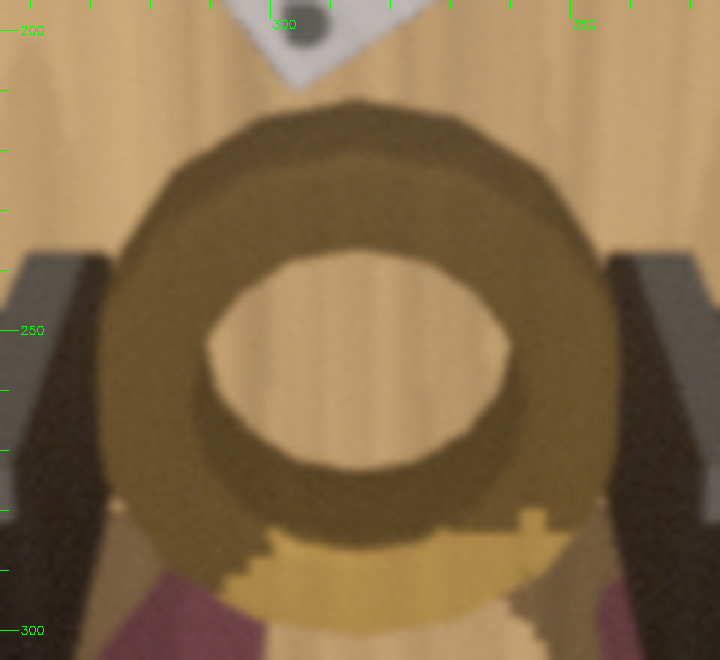

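move_arm --dr '[[0, 0, 0], [0, 0, 0], [0, 0, 0], [0, 0, 0], [0, 0, 0], [0, 0, 0], [0, 0, 0]]' --linear '[[0, 35, 0], [0, 0, 0], [0, 0, -50], [0, 0, -40], [0, 0, -18], [0, 0, 0], [0, 0, 0]]' --hand '[0.65, 0.65, 0.65, 0.65, 0.65, 0.65, 0.65]'

```text
t: 22.88
tool_pos: [0.5319, 0.2929, 0.0235]
ee_rot: [-180.0, -0.1, -0.0]
force: [1.3, 0.5, -0.6]
opening: 0.0414
```

```bash
python3 - <<'E'
from shot import *
o,w,a=shot("v20"); print(o["t"],o["tool_pos"],o["ee_rot"],o["opening"],o["force"])
crop(a,250,180,380,290,6,"pics/v20w.png")
E
```

```text
22.875 [0.53186567 0.29285519 0.02345989] [-1.79957255e+02 -9.41540274e-02 -1.39135812e-03] 0.04135433885682798 [ 1.25672109  0.46802507 -0.62797747]
```

View pics/v20w.png

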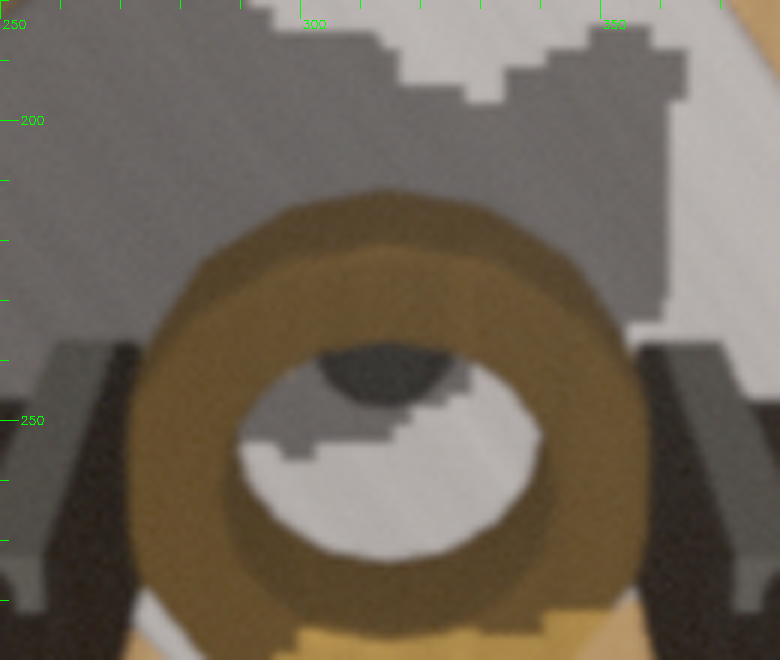

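```bash
python3 - <<'E'
from shot import *
o,w,a=load("v20")
for z,r in ((.026,.005),(.02,.007),(.010,.007)):
  print(z,((proj(w,[[.532,.2928-r,z],[.532-r,.2928,z],[.532+r,.2928,z],[.532,.2928,z]])-[250,180])*6).round().tolist())
E
```

```text
0.026 [[384.0, 407.0], [330.0, 358.0], [437.0, 358.0], [384.0, 358.0]]
0.02 [[384.0, 397.0], [311.0, 331.0], [456.0, 331.0], [384.0, 331.0]]
0.01 [[384.0, 354.0], [315.0, 291.0], [453.0, 291.0], [384.0, 291.0]]
```

move_arm --dr '[[0, 0, 0], [0, 0, 0], [0, 0, 0], [0, 0, 0]]' --linear '[[-0.5, -1.5, -8], [0, 0, -10], [0, 0, -8], [0, 0, 0]]' --hand '[0.65, 0.65, 0.65, 0.65]'

```text
t: 23.42
tool_pos: [0.53, 0.2912, -0.0045]
ee_rot: [180.0, 0.1, 0.0]
force: [0.2, -0.5, -0.5]
opening: 0.041
```

```bash
python3 - <<'E'
from shot import *
o,w,a=shot("v21"); print(o["t"],o["tool_pos"],o["ee_rot"],o["opening"],o["force"])
crop(a,250,180,380,290,6,"pics/v21w.png")
E
```

```text
23.425 [ 0.53002557  0.29118073 -0.00449125] [1.79966653e+02 6.02203816e-02 3.11032056e-02] 0.04100709429972761 [ 0.17398581 -0.49422062 -0.51572198]
```

View pics/v21w.png

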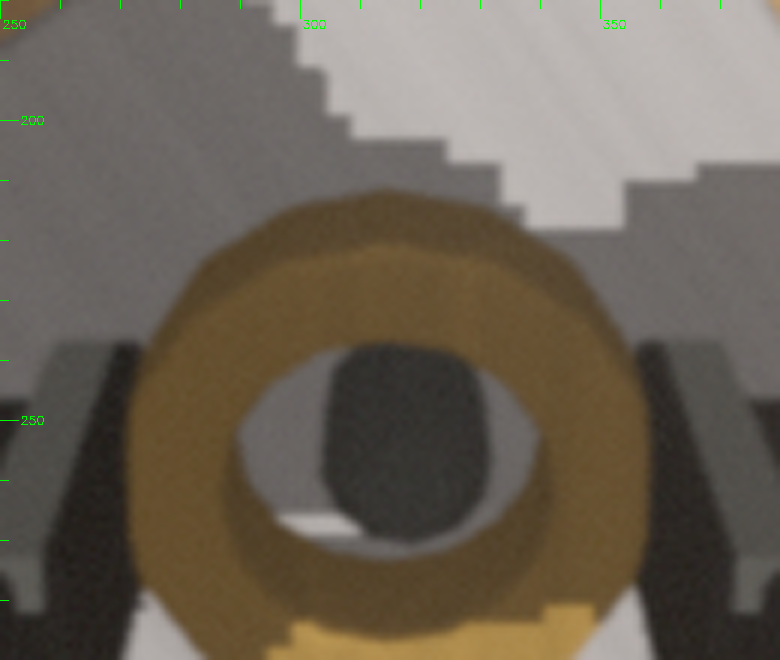

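The post is inside the hole, about centred. I'll lower another millimetre, release and retreat.

move_arm --dr '[[0, 0, 0], [0, 0, 0], [0, 0, 0], [0, 0, 0], [0, 0, 0], [0, 0, 0], [0, 0, 0]]' --linear '[[0.7, 0, -1], [0, 0, 0], [0, 0, 0], [0, 0, 0], [0, 0, 0], [0, 0, 0], [0, 0, 0]]' --hand '[0.65, 0.65, 0.45, 0.4, 0.35, 0.3, 0.3]'

```text
t: 24.35
tool_pos: [0.5312, 0.2914, -0.0047]
ee_rot: [-180.0, -0.0, 0.0]
force: [-0.1, 0.4, 0.4]
opening: 0.0593
```

move_arm --dr '[[0, 0, 0], [0, 0, 0], [0, 0, 0], [0, 0, 0], [0, 0, 0]]' --linear '[[0, 0, 20], [0, 0, 50], [0, 0, 60], [0, -30, 20], [0, 0, 0]]' --hand '[0.3, 0.3, 0.3, 0.3, 0.3]'

```text
t: 24.98
tool_pos: [0.5326, 0.2607, 0.1481]
ee_rot: [-179.9, -0.3, -0.1]
force: [-1.1, 0.1, 0.4]
opening: 0.0601
```

```bash
python3 - <<'E'
from shot import *
o,w,a=shot("v22"); print(o["t"],o["tool_pos"],o["ee_rot"],o["opening"],o["force"])
crop(a,220,70,420,220,4,"pics/v22w.png")
_,s,b=shot("v22s","side"); crop(b,240,110,370,210,6,"pics/v22sc.png")
E
```

```text
24.975 [0.53264099 0.26071752 0.14813824] [-1.79885994e+02 -2.60529376e-01 -9.23262742e-02] 0.06005259714142328 [-1.11703294  0.05877461  0.42030561]
```

View pics/v22w.png

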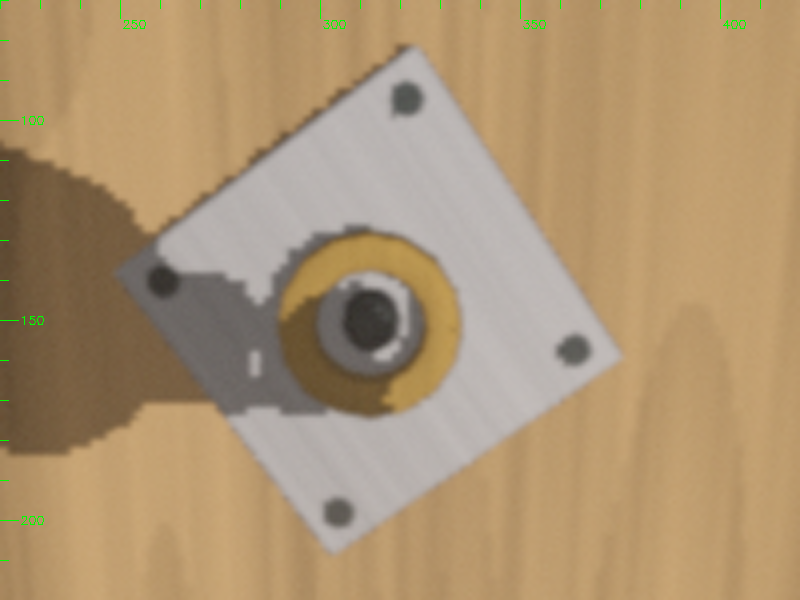

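View pics/v22sc.png

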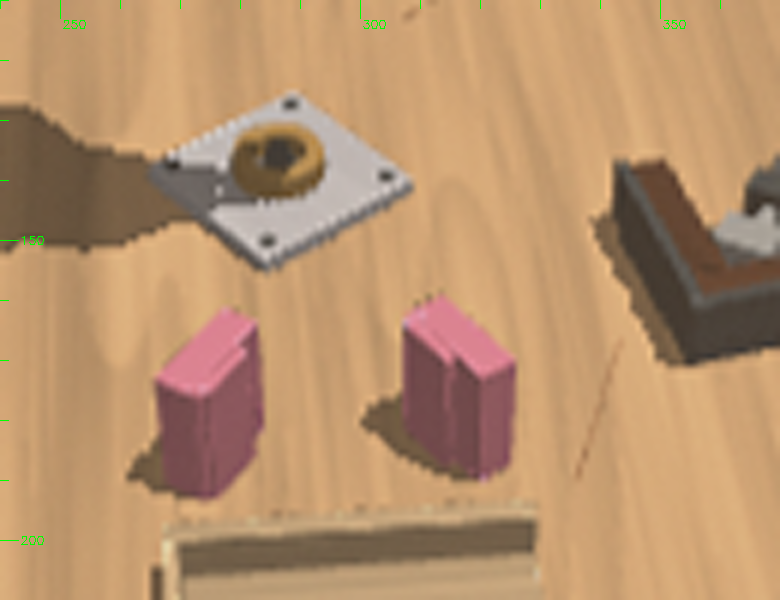

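The ring sits flat and centred over the post, around (313,150) in the wrist view. Next I'll return the offcuts, narrow first.

move_arm --dr '[[0, 0, 10], [0, 0, 10], [0, 0, 10], [0, 0, 10], [0, 0, 10], [0, 0, 10], [0, 0, 10], [0, 0, 10]]' --linear '[[-4, -30, 0], [-10, -60, 0], [-10, -60, 0], [-10, -60, 0], [-10, -60, 0], [-10, -60, 0], [-10, -60, 0], [0, -60, 0]]' --hand '[0.47, 0.47, 0.47, 0.47, 0.47, 0.47, 0.47, 0.47]'

```text
t: 26.08
tool_pos: [0.47, -0.1687, 0.1438]
ee_rot: [-179.8, -0.1, 76.9]
force: [0.5, 0.3, 0.7]
opening: 0.0453
```

move_arm --dr '[[0, 0, 10], [0, 0, 0], [0, 0, 0], [0, 0, 0]]' --linear '[[0, -50, 0], [0, -23, 0], [0, 0, 0], [0, 0, 0]]' --hand '[0.47, 0.47, 0.47, 0.47]'

```text
t: 26.58
tool_pos: [0.4708, -0.2398, 0.1441]
ee_rot: [-179.9, -0.1, 86.6]
force: [0.7, -0.1, -0.3]
opening: 0.0451
```

```bash
python3 - <<'E'
from shot import *
o,w,a=shot("v23"); print(o["t"],o["tool_pos"],o["ee_rot"],o["opening"],o["force"])
crop(a,220,130,420,280,4,"pics/v23w.png")
for x in (.4562,.4742):
  for y in (-.2765,-.2465): print(x,y,((proj(w,[x,y,.073])[0]-[220,130])*4).round())
E
```

```text
26.575 [ 0.47082482 -0.23980962  0.14408731] [-1.79866972e+02 -9.21532407e-02  8.66117440e+01] 0.04506656724326878 [ 0.71492881 -0.07100964 -0.29867016]
0.4562 -0.2765 [188. 222.]
0.4562 -0.2465 [341. 213.]
0.4742 -0.2765 [197. 309.]
0.4742 -0.2465 [347. 301.]
```

View pics/v23w.png

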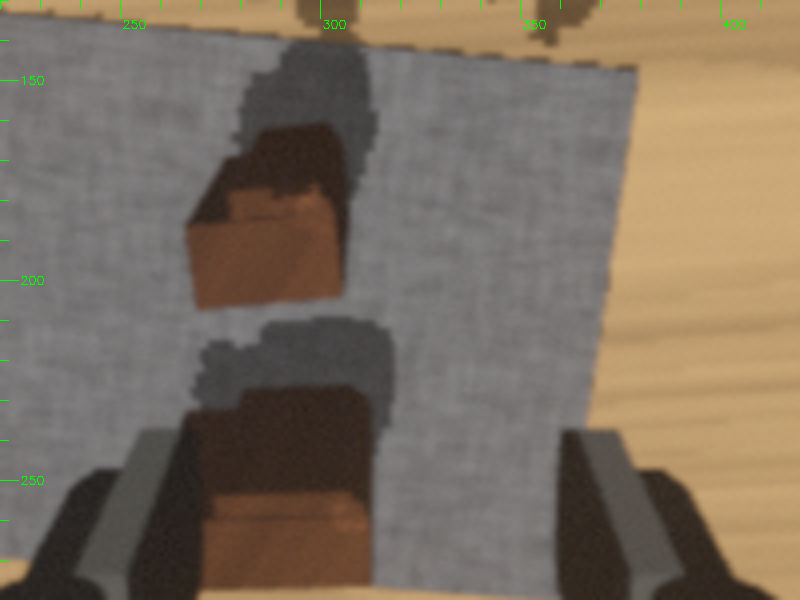

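move_arm --dr '[[0, 0, 3.4], [0, 0, 0], [0, 0, 0], [0, 0, 0]]' --linear '[[-4, -22.3, 0], [0, 0, 0], [0, 0, 0], [0, 0, 0]]' --hand '[0.47, 0.47, 0.47, 0.47]'

```text
t: 27.12
tool_pos: [0.4674, -0.2624, 0.1454]
ee_rot: [-180.0, -0.0, 90.0]
force: [-0.1, 0.2, 0.7]
opening: 0.0454
```

move_arm --dr '[[0, 0, 0], [0, 0, 0], [0, 0, 0], [0, 0, 0], [0, 0, 0]]' --linear '[[0, 0, -45], [0, 0, -50], [0, 0, -25], [0, 0, 0], [0, 0, 0]]' --hand '[0.47, 0.47, 0.47, 0.47, 0.47]'

```text
t: 27.75
tool_pos: [0.4683, -0.2637, 0.0266]
ee_rot: [179.9, 0.1, 90.0]
force: [-0.4, 0.3, -0.2]
opening: 0.0454
```

move_arm --dr '[[0, 0, 0], [0, 0, 0], [0, 0, 0], [0, 0, 0]]' --linear '[[0, 0, 0], [0, 0, 0], [0, 0, 0], [0, 0, 0]]' --hand '[0.8, 0.8, 0.8, 0.8]' --newtons 30

```text
t: 28.25
tool_pos: [0.4688, -0.2641, 0.0271]
ee_rot: [179.8, 0.1, 90.0]
force: [0.6, 1.3, 7.0]
opening: 0.0295
```

move_arm --dr '[[0, 0, 0], [0, 0, 0], [0, 0, 0], [0, 0, 0], [0, 0, 0], [0, 0, 0], [0, 0, 0], [0, 0, 0]]' --linear '[[0, 0, 15], [0, 0, 40], [0, 0, 45], [4, 40, 0], [10, 58, 0], [10, 58, 0], [10, 58, 0], [0, 45, 0]]' --hand '[0.8, 0.8, 0.8, 0.8, 0.8, 0.8, 0.8, 0.8]'

```text
t: 29.25
tool_pos: [0.5016, -0.0022, 0.1262]
ee_rot: [179.9, -0.0, 90.0]
force: [0.7, -0.0, -0.5]
opening: 0.0297
```

move_arm --dr '[[0, 0, 0], [0, 0, 0], [0, 0, 0], [0, 0, 0]]' --linear '[[0, 17, 0], [0, 0, 0], [0, 0, 0], [0, 0, 0]]' --hand '[0.8, 0.8, 0.8, 0.8]'

```text
t: 29.75
tool_pos: [0.5013, 0.0111, 0.1254]
ee_rot: [-180.0, 0.0, 89.8]
force: [-0.2, -0.7, -0.7]
opening: 0.0293
```

```bash
python3 - <<'E'
from shot import *
o,w,a=shot("v24"); print(o["t"],o["tool_pos"],o["ee_rot"],o["opening"],o["force"])
E
```

```text
29.75 [0.50127003 0.01110631 0.12537237] [-1.79994901e+02  1.90718491e-02  8.98202175e+01] 0.029341474717156403 [-0.17216086 -0.73529745 -0.67877546]
```

View pics/v24.png

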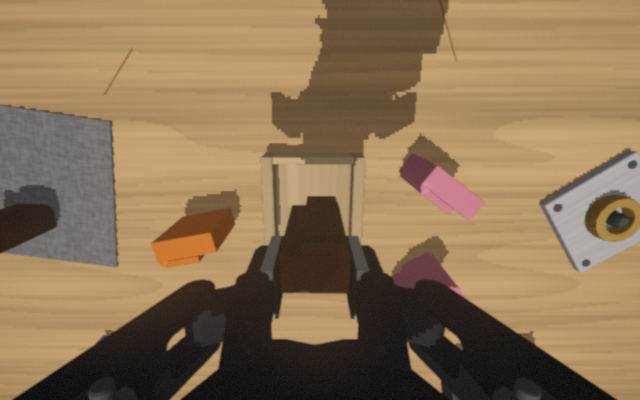

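move_arm --dr '[[0, 0, 0], [0, 0, 0], [0, 0, 0], [0, 0, 0], [0, 0, 0], [0, 0, 0]]' --linear '[[1, 1, -30], [0, 0, -40], [0, 0, -15], [0, 0, -5], [0, 0, 0], [0, 0, 0]]' --hand '[0.8, 0.8, 0.8, 0.8, 0.8, 0.8]'

```text
t: 30.55
tool_pos: [0.5035, 0.0136, 0.0366]
ee_rot: [179.9, -0.0, 90.0]
force: [0.1, 1.0, -1.0]
opening: 0.0296
```

move_arm --dr '[[0, 0, 0], [0, 0, 0]]' --linear '[[0, 0, -2], [0, 0, 0]]' --hand '[0.8, 0.8]'

```text
t: 30.8
tool_pos: [0.5024, 0.0137, 0.0337]
ee_rot: [180.0, -0.0, 90.0]
force: [-0.1, -0.2, -1.1]
opening: 0.0293
```

move_arm --dr '[[0, 0, 0], [0, 0, 0]]' --linear '[[0, -1, -2.5], [0, 0, 0]]' --hand '[0.8, 0.8]'

```text
t: 31.05
tool_pos: [0.502, 0.0125, 0.0306]
ee_rot: [-180.0, 0.0, 90.0]
force: [-0.7, -0.4, -0.6]
opening: 0.0295
```

move_arm --dr '[[0, 0, 0], [0, 0, 0]]' --linear '[[0, 0, -1.5], [0, 0, 0]]' --hand '[0.8, 0.8]'

```text
t: 31.3
tool_pos: [0.5024, 0.0126, 0.0301]
ee_rot: [180.0, 0.0, 90.0]
force: [-1.2, 0.3, 5.2]
opening: 0.0296
```

Contact at exactly the expected height. I'll release and retreat.

move_arm --dr '[[0, 0, 0], [0, 0, 0], [0, 0, 0], [0, 0, 0], [0, 0, 0]]' --linear '[[0, 0, 1], [0, 0, 0], [0, 0, 0], [0, 0, 0], [0, 0, 0]]' --hand '[0.8, 0.6, 0.52, 0.47, 0.47]'

```text
t: 31.92
tool_pos: [0.5022, 0.0126, 0.0303]
ee_rot: [-180.0, 0.0, 90.0]
force: [-0.9, 0.0, 1.3]
opening: 0.0453
```

move_arm --dr '[[0, 0, 0], [0, 0, 0], [0, 0, 0], [0, 0, 0], [0, 0, 0]]' --linear '[[0, 0, 30], [0, 0, 50], [0, 0, 38], [0, 0, 0], [0, 0, 0]]' --hand '[0.47, 0.47, 0.47, 0.47, 0.47]'

```text
t: 32.55
tool_pos: [0.5017, 0.0126, 0.1478]
ee_rot: [-179.9, 0.0, 90.0]
force: [-0.1, 0.1, -0.2]
opening: 0.0452
```

```bash
python3 - <<'E'
from shot import *
o,w,a=shot("v25"); print(o["t"],o["tool_pos"],o["ee_rot"],o["opening"],o["force"])
crop(a,220,130,420,280,4,"pics/v25w.png")
for x in (.490,.508):
  for y in (-.0032,.0268): print(x,y,((proj(w,[x,y,.076])[0]-[220,130])*4).round())
E
```

```text
32.55 [0.50174289 0.0125647  0.14775509] [-1.79949831e+02  2.99857769e-03  8.99598891e+01] 0.045169089212619425 [-0.13872206  0.12607105 -0.18502282]
0.49 -0.0032 [300. 224.]
0.49 0.0268 [453. 224.]
0.508 -0.0032 [302. 311.]
0.508 0.0268 [452. 311.]
```

View pics/v25w.png

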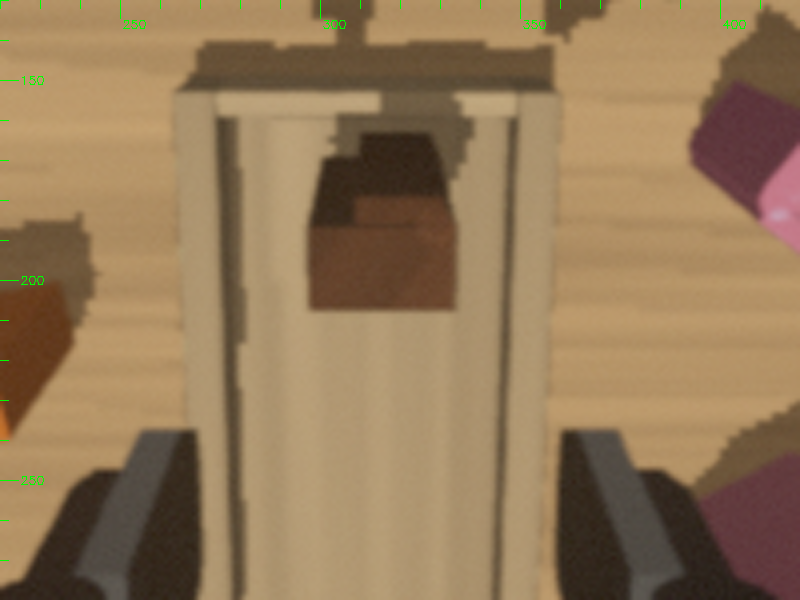

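The narrow offcut is back within about 1 mm. Next, the wide one.

move_arm --dr '[[0, 0, 0], [0, 0, 0], [0, 0, 0], [0, 0, 0], [0, 0, 0], [0, 0, 0], [0, 0, 0], [0, 0, 0]]' --linear '[[5, -40, 0], [10, -58, 0], [10, -58, 0], [8.4, -58, 0], [0, -45, 0], [0, -23.7, 0], [0, 0, 0], [0, 0, 0]]' --hand '[0.3, 0.3, 0.3, 0.3, 0.3, 0.3, 0.3, 0.3]'

```text
t: 33.6
tool_pos: [0.5353, -0.2686, 0.1477]
ee_rot: [-179.9, -0.1, 90.0]
force: [0.1, 0.1, 0.2]
opening: 0.0598
```

```bash
python3 - <<'E'
from shot import *
o,w,a=shot("v26"); print(o["t"],o["tool_pos"],o["ee_rot"],o["opening"],o["force"])
crop(a,220,130,420,280,4,"pics/v26w.png")
for x in (.5243,.5423):
  for y in (-.295,-.245): print(x,y,((proj(w,[x,y,.065])[0]-[220,130])*4).round())
E
```

```text
33.6 [ 0.53533418 -0.26863432  0.14769302] [-1.79921266e+02 -8.12677442e-02  9.00301093e+01] 0.05980307981205866 [0.10701385 0.10028991 0.19350368]
0.5243 -0.295 [251. 214.]
0.5243 -0.245 [496. 214.]
0.5423 -0.295 [254. 298.]
0.5423 -0.245 [493. 298.]
```

View pics/v26w.png

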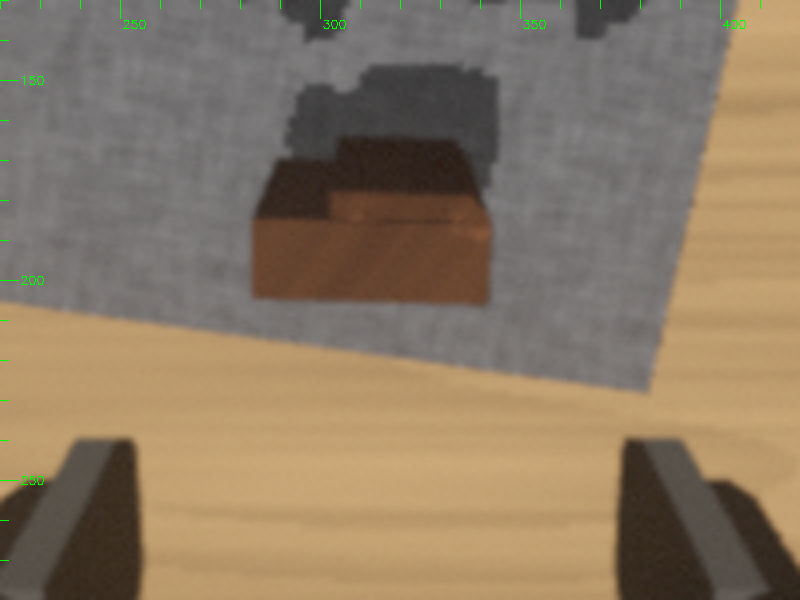

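move_arm --dr '[[0, 0, 0], [0, 0, 0], [0, 0, 0], [0, 0, 0], [0, 0, 0]]' --linear '[[0, -1.5, -45], [0, 0, -50], [0, 0, -33], [0, 0, 0], [0, 0, 0]]' --hand '[0.3, 0.3, 0.3, 0.3, 0.3]'

```text
t: 34.28
tool_pos: [0.537, -0.2712, 0.022]
ee_rot: [179.9, 0.1, 90.0]
force: [1.1, -0.9, 1.3]
opening: 0.0597
```

move_arm --dr '[[0, 0, 0], [0, 0, 0], [0, 0, 0], [0, 0, 0]]' --linear '[[0, 0, 0], [0, 0, 0], [0, 0, 0], [0, 0, 0]]' --hand '[0.6, 0.6, 0.6, 0.6]' --newtons 30

```text
t: 34.78
tool_pos: [0.5377, -0.2722, 0.0229]
ee_rot: [179.7, 0.1, 90.0]
force: [1.5, 1.0, 5.8]
opening: 0.0496
```

move_arm --dr '[[0, 0, 0], [0, 0, 0], [0, 0, 0], [0, 0, 0], [0, 0, 0], [0, 0, 0], [0, 0, 0], [0, 0, 0]]' --linear '[[0, 0, 15], [0, 0, 40], [0, 0, 45], [2, 40, 0], [3, 58, 0], [3, 58, 0], [3, 58, 0], [0, 45, 0]]' --hand '[0.6, 0.6, 0.6, 0.6, 0.6, 0.6, 0.6, 0.6]'

```text
t: 35.78
tool_pos: [0.5466, -0.0106, 0.1214]
ee_rot: [180.0, 0.0, 90.0]
force: [-0.0, -0.5, -0.5]
opening: 0.0499
```

move_arm --dr '[[0, 0, 0], [0, 0, 0], [0, 0, 0], [0, 0, 0]]' --linear '[[0, 23, 0], [0, 0, 0], [0, 0, 0], [0, 0, 0]]' --hand '[0.6, 0.6, 0.6, 0.6]'

```text
t: 36.28
tool_pos: [0.5467, 0.0092, 0.1205]
ee_rot: [180.0, 0.0, 89.9]
force: [-0.1, -0.2, -0.3]
opening: 0.0497
```

```bash
python3 - <<'E'
from shot import *
o,w,a=shot("v27"); print(o["t"],o["tool_pos"],o["ee_rot"],o["opening"],o["force"])
E
```

```text
36.275 [0.54666135 0.00924355 0.12053943] [1.79996600e+02 1.47154527e-02 8.98636933e+01] 0.04971422966892418 [-0.06180724 -0.21846137 -0.27491663]
```

View pics/v27.png

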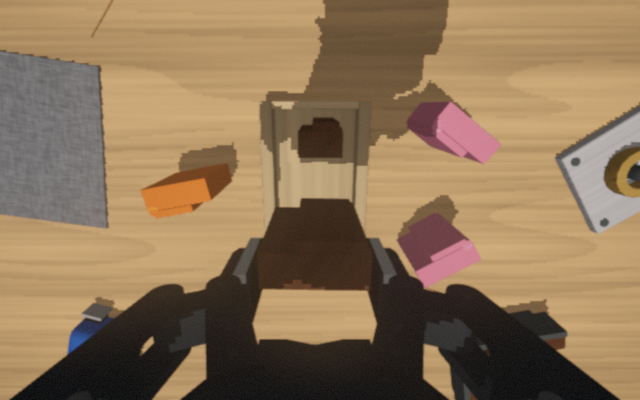

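move_arm --dr '[[0, 0, 0], [0, 0, 0], [0, 0, 0], [0, 0, 0], [0, 0, 0], [0, 0, 0]]' --linear '[[2, 1, -30], [0, 0, -40], [0, 0, -15], [0, 0, -3], [0, 0, 0], [0, 0, 0]]' --hand '[0.6, 0.6, 0.6, 0.6, 0.6, 0.6]'

```text
t: 37.08
tool_pos: [0.55, 0.0113, 0.0338]
ee_rot: [179.8, -0.0, 90.0]
force: [-0.4, 0.1, -0.5]
opening: 0.0497
```

move_arm --dr '[[0, 0, 0], [0, 0, 0]]' --linear '[[0, 0, -3], [0, 0, 0]]' --hand '[0.6, 0.6]'

```text
t: 37.33
tool_pos: [0.5487, 0.0114, 0.0295]
ee_rot: [180.0, 0.0, 90.0]
force: [0.7, -1.0, -1.2]
opening: 0.0494
```

move_arm --dr '[[0, 0, 0], [0, 0, 0]]' --linear '[[0, 0, -2], [0, 0, 0]]' --hand '[0.6, 0.6]'

```text
t: 37.58
tool_pos: [0.5484, 0.0114, 0.0271]
ee_rot: [-180.0, 0.0, 90.0]
force: [0.4, 0.2, -0.0]
opening: 0.0494
```

move_arm --dr '[[0, 0, 0], [0, 0, 0]]' --linear '[[0, 0, -1.5], [0, 0, 0]]' --hand '[0.6, 0.6]'

```text
t: 37.83
tool_pos: [0.5489, 0.0114, 0.026]
ee_rot: [180.0, -0.0, 90.0]
force: [-0.4, -0.2, 1.0]
opening: 0.0496
```

Light contact at z=0.026, as expected. I'll release and retreat.

move_arm --dr '[[0, 0, 0], [0, 0, 0], [0, 0, 0], [0, 0, 0], [0, 0, 0]]' --linear '[[0, 0, 0], [0, 0, 0], [0, 0, 0], [0, 0, 0], [0, 0, 0]]' --hand '[0.6, 0.4, 0.35, 0.3, 0.3]'

```text
t: 38.45
tool_pos: [0.5486, 0.0114, 0.0258]
ee_rot: [-180.0, 0.0, 90.0]
force: [-0.7, 0.1, -0.1]
opening: 0.06
```

move_arm --dr '[[0, 0, 0], [0, 0, 0], [0, 0, 0], [0, 0, 0], [0, 0, 0], [0, 0, 0]]' --linear '[[0, 0, 30], [0, 0, 50], [0, 0, 60], [0, 0, 40], [0, 0, 0], [0, 0, 0]]' --hand '[0.3, 0.3, 0.3, 0.3, 0.3, 0.3]'

```text
t: 39.2
tool_pos: [0.5482, 0.0114, 0.2053]
ee_rot: [-180.0, 0.0, 90.0]
force: [1.5, 0.5, -0.2]
opening: 0.0597
```

```bash
python3 - <<'E'
from shot import *
o,w,a=shot("v28"); print(o["t"],o["tool_pos"],o["ee_rot"],o["opening"],o["force"])
crop(a,200,80,400,230,4,"pics/v28w.png")
print("wide",[((proj(w,p)[0]-[200,80])*4).round() for p in ([.5544,.0348,.068],[.5531,-.0152,.068],[.508,-.0032,.076],[.508,.0268,.076])])
_,c,e=shot("v28c","scene"); crop(e,230,90,430,240,4,"pics/v28cc.png")
E
```

```text
39.2 [0.54823405 0.01136779 0.20526062] [-1.79954301e+02  2.12228304e-03  8.99602544e+01] 0.05965701050332406 [ 1.47488309  0.46847545 -0.18322504]
wide [array([553., 427.]), array([354., 422.]), array([398., 244.]), array([526., 244.])]
```

View pics/v28w.png

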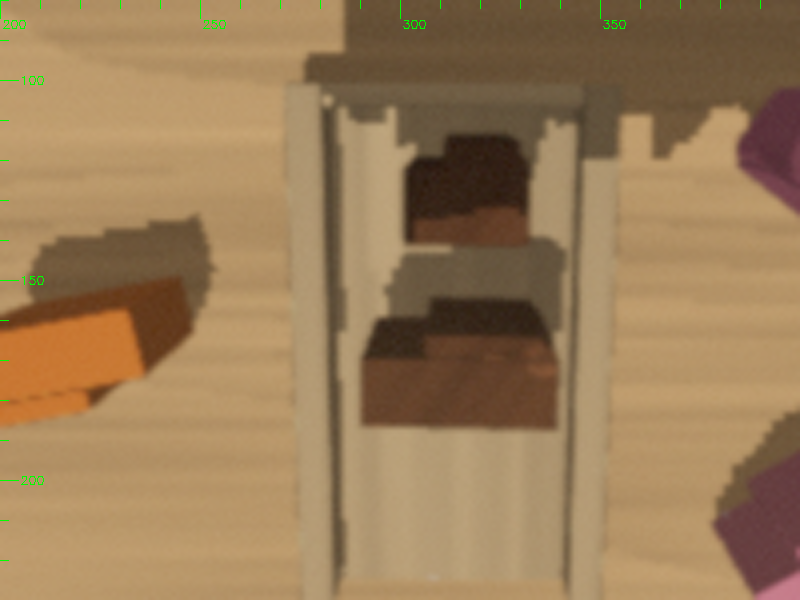

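View pics/v28cc.png

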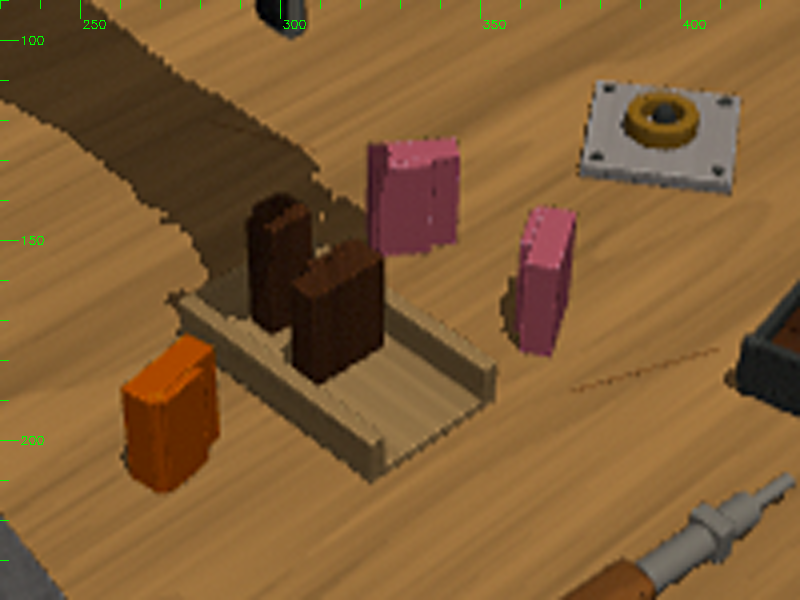

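Both offcuts match the first pictures to within about a pixel, roughly 1–2 mm: scene crop corners went from (293,277) to (295,277) for the wide one and from (248,207) to (250,207) for the narrow one. The ring is on the jig, so I'll hand in.

```bash
python3 - <<'E'
from station import *
print(finish_job(), observe()["t"])
E
```

```text
the job is handed in; nothing more can be done
the job is handed in; nothing more can be done
```

I stood both offcuts on the felt mat, seated the ring over the jig's post, and put the offcuts back in the rack: narrow in front, wide at the back. I handed in shortly after the last check at about 39 s, against the 147 s limit. No verdict is reported.

**Last checks:**
- **Offcuts:** in the final pictures both stand upright within about 1–2 mm of where they started.
- **Ring:** it lies flat and centred over the post.
- **Gripper:** it is open and well clear of everything, and no force reading between moves exceeded about 10 N.
- **Tape measure and driver:** I never moved the arm near either of them. The visible part of the driver looks unmoved in the last scene crop. I did not re-measure the tape after it was last seen undisturbed, partway through.

**What disagreed:**
- **Fingertip position:** the tips sit about 17–22 mm behind the reported tool point when part open, not 14 mm ahead as the description says. Because of this, my first grasp of the wide offcut closed on top of it with about 7 N. Pictures showed it had not moved, and I used the measured offset from then on.
- **Ring size:** the gripper stopped at 41.6 mm rather than 44 mm on the ring. I put this down to its faceted outline; it was held level.

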